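Fetch the specimen pot from behind the reagent bottles for weighing

ROBOT

A 6-joint arm with a two-finger parallel gripper is mounted at the origin on the work surface. World frame = base frame: x ahead of the robot, y to its left, z up, the work surface at z = 0. Lengths are in mm, angles in rad, forces in N, time in s.
With the tool pointing down it reaches from about 350 to 975 mm from the base axis. Payload 7.1 kg.
Tool frame: the origin (TCP) lies on the mounting face of the last link; the fingertips stand 182 mm ahead of it and the grasp point (between the pads) lies 163 mm ahead of it (ctrl.finger_overhang is the distance from the TCP to the fingertips, in mm); z points along the fingers, y is the direction in which the jaws open and shut (so a half turn about z gives the same grasp; the last joint's range is limited). The gripper opens to 88 mm and grips with 3 to 60 N. Pads are 20 mm wide; open, the fingers measure 115 mm over their backs; the gripper's body (75 mm by 178 mm) begins 61 mm behind the grasp point.
Start: joints at [1.174, 0.423, 1.63, -0, 1.089, -0.019], TCP at [230.516, 580.921, 404.675] pointing down, gripper open.
Joint ranges: [-3, 3], [-0.9, 2.11], [0.09, 2.58], [-1.31, 4.45], [0.11, 2.69], [-2.54, 2.54]. Speed limits (rad/s): [2.39, 2.39, 3.01, 3.14, 3.14, 3.14].

INTERFACE

Orientations are given as a rotation vector (axis times angle).
In Python, from workcell import ctrl, viewer, recognise gives the robot as it stands.
- The arm moves only by the shell command python3 -m handwheel 'ROWS'. ROWS is JSON, a list of rows, each an object of numbers: "gripper": the closure, from 0 (fully open) to 1 (shut); "tx", "ty", "tz": the shift along the tool's x, y, z in m; "rx", "ry", "rz": the turn, a rotation vector about the tool's x, y, z in degrees. In form: [{"gripper": .., "tx": .., "ty": .., "tz": .., "rx": .., "ry": .., "rz": ..}, ...]. A call has 1 to 8 rows; each row shifts and turns the commanded pose from where the row before left it, along the tool's axes as they then stand; what a row does not reach is not made up. A row lasts 1/8 s, in which the tool goes at most 62.5 mm and 10.7 degrees, less where a joint would pass 70% of its speed; a pose out of reach is approached as far as the arm can. A call with a gripper value outside its range is refused whole. The fingers move at their own pace and stop on an object; the grip force is fixed at half the most. Time passes only in rows, so rows that do not move let the fingers close. It gives the time, the measured TCP pose, the force and the opening at its end, in the units of the state.
- ctrl.get_obs(): the state, without advancing time (a new reading comes with each control period).
- viewer.get_image(name): name is "scene" or "top" or "wrist"; returns a dict with "image" (384x512x3 uint8, red, green, blue), "range_z" (384x512 float32, mm along the optical axis (not along the pixel's ray), 0 where there is no reading), "vfov" (degrees; the focal length in pixels is half the picture's height over the tangent of half this angle, whatever the lens; pixels are square), "cx", "cy" (the principal point, pixels), "extrinsics" (4x4, takes a point from world to camera coordinates); the wrist camera has in their place "T_tool_cam" (4x4, takes a point from camera to tool coordinates, whose origin is the TCP and whose axes are the flange's). Camera axes: x right, y up, looking along -z (the intrinsics and any distortion apply to the point x, -y, -z); pixel columns grow to the right and rows downward; lengths in mm; the calibration is good to about 2 mm. A picture is of the moment at which its call begins: read the wrist's pose just before it.
- ctrl.close_job(): hands the job in, once; it reports no verdict.
Trained networks look in a picture, given as the dict that the camera call returned (one of the last four; its "shot" number tells which), for a name from the list of things; names that differ only in an ending like _2 or _b are one class to them, and where a whole thing is asked for, a point or a joint stands for the part that bears it (a point fixed in the world has none). Each returns a list of dicts, best first, with "p" (0 to 1); they miss things now and then, are a little off and sometimes report something else, mostly with a low value. They report only what shows in the picture. A call takes as long as a camera call. They do not tell look-alikes from the thing itself.
- recognise(picture, name): "xy" ([column, row] as shares, 0 to 1, of the picture: columns of its width, rows of its height, amid what is visible of it).
The state is a dict: "t": time; "qpos": joint angles; "qvel": joint speeds; "joint_torque": joint torques, N m; "ee_pos": TCP position; "orientation": TCP orientation; "ft_force": force on the tool from outside, world axes, zero at the start; "moment": the same for the moment, N m; "width": finger opening in mm.
Only numpy, scipy, OpenCV 4.12 (cv2) and the standard library are available. Lean on these libraries where they do the work, as an engineer would, in place of code of your own. Each camera call takes 0.05 s, during which the arm holds its last target.

TASK

The small specimen pot at the back of the blue bench bay is wanted on the balance, but the two reagent bottles stand in the way. First stand both bottles in the steel side tray, then put the pot in the middle of the balance pan, and only after that put each bottle back in the middle of the mat of its own shape in the bay (round bottle on the round mat, square bottle on the square mat). Set everything down gently and upright without dropping it, and leave the stopper and the little cuvette box in the bay where they are.

Things in the scene. Friction and masses are not known exactly. Their poses are not given: they have to be found in the camera images.
- round_bottle_center (a point): Centre (half-way up) of the loose round reagent bottle: white plastic cylinder 52 mm in diameter, straight-sided up to 68 mm above its underside, then a shoulder and a grey screw cap 34 mm in diameter; 95 mm high in all, so its underside is 47.5 mm below this point. z axis up. About 0.2 kg. It starts standing on the round mat.
- square_bottle_center (a point): Centre (half-way up) of the loose square reagent bottle: white plastic, 44 x 44 mm in plan, straight-sided up to 68 mm above its underside, then a shoulder and a grey screw cap 34 mm in diameter; 95 mm high in all, so its underside is 47.5 mm below this point. x and y axes are normal to its flat sides, z up. About 0.2 kg. It starts standing on the square mat.
- pot_center (a point): Centre (half-way up) of the loose specimen pot: low clear pot with amber contents and a white screw lid, 34 mm high; the lid is 50 mm in diameter and takes up the top 13 mm, the body below tapers to 44 mm. Its underside is 17 mm below this point. z up. About 0.08 kg. It starts on the floor of the bay, behind and between the two bottles.
- round_mat: Round black rubber mat, 76 mm in diameter, 2 mm thick, fixed on the bay floor: the home of the round bottle. Origin at the centre of its underside; its top is 2 mm above. z up, x axis parallel to that of the bay.
- square_mat: Square black rubber mat, 72 x 72 mm, 2 mm thick, fixed on the bay floor: the home of the square bottle. Origin at the centre of its underside; its top is 2 mm above. x and y axes along its edges, parallel to those of the bay. The two mats lie side by side at the open front of the bay, 96 mm between centres; either may be the left one.
- bay: Blue plastic bench bay, fixed: floor 190 mm deep (its x) by 240 mm wide (its y) and 6 mm thick, with a wall 45 mm high along the back (+x) edge and walls 30 mm high along both side (y) edges, all 5 mm thick; the front (-x, towards the robot) is open. Heights are from the bench. Origin at the centre of its underside on the bench, z up.
- tray: Shallow steel side tray, fixed, empty at the start: 130 mm (its x) by 200 mm (its y) outside, rim 20 mm high, walls and floor 4 mm thick (inside 122 x 192 mm, inner floor 4 mm above the bench). Origin at the centre of its underside on the bench, z up.
- pan (a point): Centre of the top face of the balance's round steel pan, 104 mm in diameter, 56 mm above the bench; the pan does not move. The balance is a white fixed instrument 220 mm (x) by 170 mm (y) and 40 mm high, 45 mm along its keypad, which is on its -x side. The pan's centre is 35 mm beyond the balance's middle in x. z up.
- stopper_center (a point): Centre of a loose black rubber stopper, round, 24 mm in diameter, 22 mm high, standing on the bay floor in a back corner. A bystander: leave it.
- cuvette_box_center (a point): Centre of a loose small grey cuvette box, 24 x 24 mm, 20 mm high, on the bay floor in the other back corner. A bystander: leave it.
Mind the look-alikes: they are no part of the job. Leave any green or orange look-alike of the part that bears round_bottle_center alone.

How it is judged (in metres and radians):
On the way, in this order (a step that is already met when the one before it is completed fails the run):
1. both bottles stand released in the side tray (x of round_bottle_center in the frame of tray between -0.045 and 0.045 m and y of round_bottle_center in the frame of tray between -0.085 and 0.085 m and z of each of round_bottle_center, square_bottle_center in the frame of tray below 0.06 m and contact force between the fingers and round_bottle below 0.1 N and linear speed of each of round_bottle, square_bottle below 0.03 m/s and angle between each of round_bottle_center, square_bottle_center's own z axis and vertical below 0.15 rad and x of square_bottle_center in the frame of tray between -0.045 and 0.045 m and y of square_bottle_center in the frame of tray between -0.085 and 0.085 m and contact force between the fingers and square_bottle below 0.1 N), for 0.2 s.
2. the pot stands released on the balance pan while both bottles are still in the side tray (all of step 1 and horizontal distance between pot_center and pan below 0.015 m and z of pot_center in the frame of pan between 0.01 and 0.024 m and contact force between the fingers and pot below 0.1 N and linear speed of pot below 0.03 m/s and angle between pot_center's own z axis and vertical below 0.15 rad), for 0.2 s.
At the end, for the whole second after the job is handed in: The pot stands upright and at rest on the balance pan, its centre within 15 mm of the pan's centre; the round bottle stands upright on the round mat and the square bottle on the square mat, each within 13 mm of the mat's centre; all released and at rest (horizontal distance between pot_center and pan below 0.015 m and z of pot_center in the frame of pan between 0.01 and 0.024 m and contact force between the fingers and pot below 0.1 N and linear speed of each of pot, round_bottle, square_bottle below 0.03 m/s and angle between each of pot_center, round_bottle_center, square_bottle_center's own z axis and vertical below 0.15 rad and horizontal distance between round_bottle_center and round_mat below 0.013 m and z of round_bottle_center in the frame of round_mat below 0.056 m and contact force between the fingers and round_bottle below 0.1 N and horizontal distance between square_bottle_center and square_mat below 0.013 m and z of square_bottle_center in the frame of square_mat below 0.056 m and contact force between the fingers and square_bottle below 0.1 N); the robot touches nothing.
It fails at once if a bottle or the pot is tipped by more than about 35 degrees (angle between any of round_bottle_center, square_bottle_center, pot_center's own z axis and vertical above 0.6 rad).
It fails at once if a bottle or the pot is dropped (falls freely by more than about 18 mm) ((contact force between the fingers and round_bottle below 0.05 N and linear speed of round_bottle above 0.6 m/s) or (contact force between the fingers and square_bottle below 0.05 N and linear speed of square_bottle above 0.6 m/s) or (contact force between the fingers and pot below 0.05 N and linear speed of pot above 0.6 m/s)).
It fails at once if the stopper or the cuvette box is moved by more than 20 mm (distance of any of stopper_center, cuvette_box_center from where it was at the start of the episode above 0.02 m).
It also fails if it takes over 122 s, if anything falls off the work surface, if the arm or the gripper's body presses on something with over 40 N, if the wrist force passes 120 N, or if a joint passes its speed limit or range.

## Working session

There is one attempt and no reset: what is moved stays moved. The work goes in short steps, Python scripts to look and compute and a shell command to move; the robot and the scene stay as the last step left them, time stands still between calls to the robot, and variables do not carry over. Pictures are saved under pics/ and viewed, and the job is handed in when it is done.

```bash
ls; mkdir -p pics
python3 - <<'E'
from workcell import ctrl, viewer, recognise
import cv2,numpy as np
o=ctrl.get_obs();print(o)
for n in ["scene","top"]:
    p=viewer.get_image(n);print(n,{k:v for k,v in p.items() if k not in("image","range_z")})
    cv2.imwrite(f"pics/{n}0.png",p["image"][:,:,::-1])
    np.savez(f"{n}0.npz",**{k:v for k,v in p.items()})
    for name in ["round_bottle_center","square_bottle_center","pot_center","round_mat","square_mat","bay","tray","pan","stopper_center","cuvette_box_center"]:
        print(name,[(np.round(np.array(d["xy"])*[512,384],1).tolist(),round(d["p"],2)) for d in recognise(p,name)])
E
```

```text
pics
{'t': 0.0, 'qpos': array([ 1.17399852e+00,  4.23823111e-01,  1.63068256e+00, -4.72169161e-05,
        1.08860045e+00, -1.89815987e-02]), 'qvel': array([-0.00108542, -0.00060868,  0.00021648, -0.00041047,  0.00044173,
        0.00130193]), 'joint_torque': array([ 1.45065192e-04, -5.44603801e+01, -2.73660725e+01,  6.42822054e-02,
        2.27578398e-02, -1.28432598e-04]), 'ee_pos': array([230.42001289, 580.67526342, 403.91548413]), 'orientation': array([-5.89863836e-01, -3.08544228e+00,  2.33950901e-03]), 'ft_force': array([ 0.25110545,  0.38859344, -0.26833786]), 'moment': array([0.0233466 , 0.02472214, 0.03225918]), 'width': 87.8978204097516}
scene {'vfov': 43.07945230111086, 'cx': 257.1617011382808, 'cy': 196.62211681918964, 'extrinsics': array([[-8.61374347e-01,  5.07970338e-01,  6.08667653e-04,
         4.09976926e+02],
       [-3.25124829e-01, -5.52239817e-01,  7.67675081e-01,
         1.05138371e+02],
       [ 3.90292301e-01,  6.61057728e-01,  6.40838981e-01,
        -1.43369450e+03],
       [ 0.00000000e+00,  0.00000000e+00,  0.00000000e+00,
         1.00000000e+00]]), 'sh
[... 642 characters left out ...]
 9.98374559e-01,  3.28715847e-03,  5.68984657e-02,
        -4.95819577e+02],
       [-5.69712940e-02,  2.97948571e-02,  9.97931129e-01,
        -1.10821267e+03],
       [ 0.00000000e+00,  0.00000000e+00,  0.00000000e+00,
         1.00000000e+00]]), 'shot': 2}
round_bottle_center [([140.3, 209.5], 0.65), ([103.5, 257.0], 0.62), ([148.6, 130.7], 0.61), ([146.7, 263.3], 0.59)]
square_bottle_center [([100.8, 212.5], 0.93)]
pot_center [([120.6, 184.1], 0.63)]
round_mat [([151.9, 203.4], 0.45)]
square_mat [([114.9, 204.8], 0.54)]
bay [([127.8, 192.5], 0.75)]
tray [([348.8, 195.5], 0.96)]
pan [([241.8, 168.8], 0.91)]
stopper_center [([160.8, 168.8], 0.55)]
cuvette_box_center [([86.6, 174.8], 0.61)]
```

View pics/scene0.png

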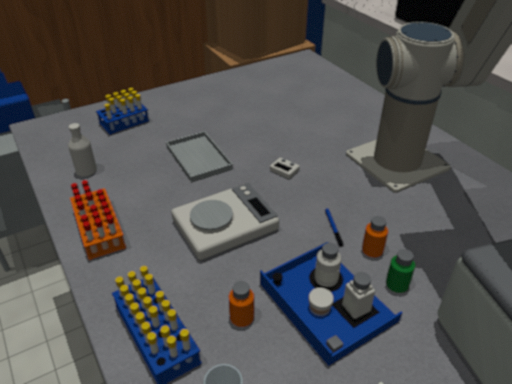

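View pics/top0.png

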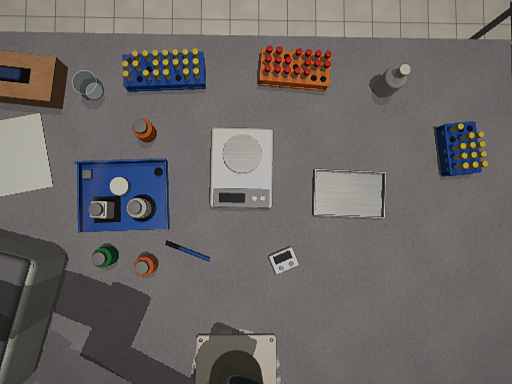

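The top view shows the blue bay at left (about 78–168, 160–230). The square bottle stands front-left at (100, 210), the round one front-right at (138, 208) and the pot behind them at (120, 185). The balance pan is at (242, 154) and the tray at (349, 194). The orange and green look-alikes are outside the bay. Next I measure from depth.

```bash
cat > h.py <<'E'
import numpy as np,cv2
def cloud(p,T=None):
    H,W=p["range_z"].shape
    f=H/2/np.tan(np.radians(float(p["vfov"]))/2)
    v,u=np.mgrid[0:H,0:W].astype(float)
    z=p["range_z"].astype(float)
    X=np.stack([(u-p["cx"])/f*z,-(v-p["cy"])/f*z,-z],-1)
    M=np.linalg.inv(p["extrinsics"]) if T is None else T
    w=X@M[:3,:3].T+M[:3,3]; w[z==0]=np.nan
    return w
def st(w,m): 
    q=w[m]; return len(q),np.round([*np.nanmedian(q,0),*(np.nanpercentile(q,2,0)),*(np.nanpercentile(q,98,0))],1)
E
python3 - <<'E'
from h import *
for n in ["top","scene"]:
    p=dict(np.load(n+"0.npz")); w=cloud(p); im=p["image"].astype(int); r,g,b=[im[...,i] for i in range(3)]
    x,y,z=[w[...,i] for i in range(3)]
    bl=(b>r+50)&(b>g+30)&(y>100)&(y<480)&(x>250)&(x<650)
    print(n,"table z",np.nanmedian(z[(abs(y+50)<30)&(abs(x-300)<30)]))
    print("bay",st(w,bl))
    br=(x>280)&(x<650)&(y>150)&(y<500)&(z>15)&(~(b>r+40))
    nl,lab=cv2.connectedComponents(br.astype(np.uint8))
    for i in range(1,nl):
        m=lab==i
        if m.sum()>15:
            print(i,st(w,m),im[m].mean(0).round(), "top",st(w,m&(z>np.nanpercentile(z[m],98)-6)))
    def reg(c,nm): print(nm,st(w,c))
    reg((y<-150)&(y>-450)&(x>330)&(x<650)&(z>12)&(z<30),"tray rim")
    reg((abs(y)<150)&(x>350)&(x<750)&(z>32)&(z<47),"bal"); reg((abs(y)<150)&(x>350)&(x<750)&(z>51)&(z<62),"pan")
    if n=="top":
        # color thresholded bay edges
        m=bl&(z>20); print("walls",st(w,m))
E
```

```text
top table z -0.16357678362737715
bay (4134, array([505.4, 300.6,   6.4, 346.8, 157.7,   1.7, 581.1, 426.8,  44.7]))
1 (139, array([643.7, 245.6,  67.3, 637.8, 229.6,  16.1, 649.9, 266.8,  94.4])) [107.  54.  24.] top (12, array([649. , 250.1,  92.5, 647.3, 242.3,  90.1, 649.9, 256.7,  96.7]))
6 (19, array([567.8, 193.8,  26. , 544.6, 192.5,  16.6, 587. , 195.3,  35.8])) [22. 25. 41.] top (3, array([583.3, 194.7,  33. , 546.9, 192.7,  30.2, 585.3, 195.4,  37.2]))
8 (18, array([582.3, 225.8,  19.4, 581.1, 204.7,  15.2, 582.9, 247.3,  27.2])) [ 2. 12. 30.] top (7, array([581.4, 240.6,  24.9, 581. , 224.9,  23. , 581.6, 248.1,  27.5]))
9 (24, array([575.6, 380.4,  22. , 574.6, 363.5,  16.4, 576.6, 408.9,  39.4])) [34. 39. 56.] top (5, array([576.1, 369.3,  38.1, 576. , 362.8,  34.5, 576.6, 373.3,  39.6]))
17 (223, array([534.7, 423. ,  24.1, 396.1, 397.1,  15.5, 567.2, 429.4,  30.6])) [44. 48. 58.] top (101, array([541.9, 417.3,  26.9, 404.3, 397.8,  24.8, 563.6, 428.2,  31.2]))
18 (51, array([553.8, 215.1,  27.8, 545.5, 204. ,  23.8, 561.9, 225.6,  30.8])) [23. 21. 22.] top (46, array([
[... 2944 characters left out ...]
3, array([648.6, 254.2,  94.6, 645.4, 242.7,  91.2, 649.9, 263.4,  97.4]))
10 (498, array([515. , 322.2,  39. , 490.1, 295.8,  17.5, 535. , 341.3,  42. ])) [139. 137. 131.] top (381, array([511.8, 318.3,  39.4, 489.6, 295.3,  36.5, 533.9, 340.2,  42.3]))
13 (165, array([546.8, 411.7,  25.1, 534.2, 398.3,  16.1, 556.5, 421.4,  27.8])) [79. 82. 86.] top (137, array([546.1, 410.6,  25.4, 534.1, 398.1,  22.2, 556.3, 421.4,  27.8]))
tray rim (386, array([ 492.3, -295.2,   17.1,  426.9, -412.3,   12.3,  561.5, -208.5,
         22.6]))
bal (3082, array([548.1,  18.7,  39.6, 459. , -89.7,  33.4, 670.2,  72.2,  46.4]))
pan (1011, array([599.5,  -9.3,  55.3, 551.8, -58.7,  51.8, 645.4,  36.8,  58.5]))
```

```bash
cat > go.py <<'E'
import sys,numpy as np
from scipy.spatial.transform import Rotation as R
from workcell import ctrl
# usage: go.py x y z(grasp point) yawdeg(jaw dir angle-90)
def run(x,y,z,yaw=None):
    o=ctrl.get_obs(); M=R.from_rotvec(o["orientation"]).as_matrix(); p=o["ee_pos"]
    g=p+163*M[:,2]
    d=M.T@(np.array([x,y,z])-g)
    print("t",round(o["t"],2),"grasp",g.round(1),"w",round(o["width"],1),"F",o["ft_force"].round(1),"yaw",round(np.degrees(np.arctan2(-M[0,1],M[1,1])),2),"zax",M[:,2].round(3))
    print("tool delta mm",d.round(1))
    if yaw is not None:
        t=np.radians(yaw); W=np.array([[-np.cos(t),-np.sin(t),0],[-np.sin(t),np.cos(t),0],[0,0,-1]])
        print("rot deg",np.degrees(R.from_matrix(M.T@W).as_rotvec()).round(2), "delta after rot",(W.T@(np.array([x,y,z])-g)).round(1))
if __name__=="__main__": run(*map(float,sys.argv[1:]))
E
python3 go.py 450 310 241 2.4
```

```text
t 1.1 grasp [230.5 580.9 241.7] w 87.9 F [ 0.6 -0.3  0.7] yaw -21.64 zax [-0. -0. -1.]
tool delta mm [-303.9 -170.9    0.7]
rot deg [ -0.    -0.   -24.04] delta after rot [-208.  -279.9    0.7]
```

```bash
python3 -m handwheel '[{"rz":-8},{"rz":-8},{"rz":-8},{"tx":-0.035,"ty":-0.046},{"tx":-0.035,"ty":-0.046},{"tx":-0.035,"ty":-0.046},{"tx":-0.035,"ty":-0.046},{"tx":-0.035,"ty":-0.046}]'; python3 -m handwheel '[{"tx":-0.033,"ty":-0.05},{}]'; python3 go.py 450 310 241 2.4
python3 - <<'E'
from h import *
from workcell import ctrl,viewer
from scipy.spatial.transform import Rotation as R
o=ctrl.get_obs(); p=viewer.get_image("wrist")
T=np.eye(4);T[:3,:3]=R.from_rotvec(o["orientation"]).as_matrix();T[:3,3]=o["ee_pos"]
p["M"]=T@p["T_tool_cam"]; np.savez("wrist1.npz",**p); cv2.imwrite("pics/wrist1.png",p["image"][:,:,::-1]); print(p["M"].round(2),p["vfov"])
E
```

```text
t 1.1 grasp [230.5 580.9 241.7] w 87.9 F [ 0.6 -0.3  0.7] yaw -21.64 zax [-0. -0. -1.]
tool delta mm [-303.9 -170.9    0.7]
rot deg [ -0.    -0.   -24.04] delta after rot [-208.  -279.9    0.7]
[[ 3.7000e-01 -8.9000e-01 -2.7000e-01  1.5475e+02]
 [ 9.3000e-01  3.5000e-01  1.1000e-01  6.1233e+02]
 [-0.0000e+00 -2.9000e-01  9.6000e-01  3.8497e+02]
 [ 0.0000e+00  0.0000e+00  0.0000e+00  1.0000e+00]] 58.26108826908052$[0]: bad value
$[0]: bad value
```

View pics/wrist1.png

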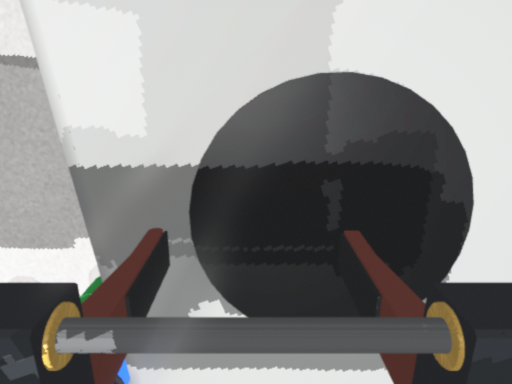

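The refused rows lacked fields, so every field has to be given. The wrist view shows only the jaws over a dark round thing off to the side, with no bay in sight.

```bash
python3 -m handwheel '[{"gripper":0,"tx":0,"ty":0,"tz":0,"rx":0,"ry":0,"rz":-8},{"gripper":0,"tx":0,"ty":0,"tz":0,"rx":0,"ry":0,"rz":-8},{"gripper":0,"tx":0,"ty":0,"tz":0,"rx":0,"ry":0,"rz":-8},{"gripper":0,"tx":-0.035,"ty":-0.046,"tz":0,"rx":0,"ry":0,"rz":0},{"gripper":0,"tx":-0.035,"ty":-0.046,"tz":0,"rx":0,"ry":0,"rz":0},{"gripper":0,"tx":-0.035,"ty":-0.046,"tz":0,"rx":0,"ry":0,"rz":0},{"gripper":0,"tx":-0.035,"ty":-0.046,"tz":0,"rx":0,"ry":0,"rz":0},{"gripper":0,"tx":-0.035,"ty":-0.046,"tz":0,"rx":0,"ry":0,"rz":0}]'; python3 -m handwheel '[{"gripper":0,"tx":-0.033,"ty":-0.05,"tz":0,"rx":0,"ry":0,"rz":0},{"gripper":0,"tx":0,"ty":0,"tz":0,"rx":0,"ry":0,"rz":0},{"gripper":0,"tx":0,"ty":0,"tz":0,"rx":0,"ry":0,"rz":0}]'; python3 go.py 450 310 241 2.4
cat > wr.py <<'E'
import sys
from h import *
from workcell import ctrl,viewer
from scipy.spatial.transform import Rotation as R
n=sys.argv[1]
o=ctrl.get_obs(); p=viewer.get_image("wrist")
T=np.eye(4);T[:3,:3]=R.from_rotvec(o["orientation"]).as_matrix();T[:3,3]=o["ee_pos"]
p["M"]=T@p["T_tool_cam"]; np.savez(n+".npz",**p); cv2.imwrite(f"pics/{n}.png",p["image"][:,:,::-1])
E
python3 wr.py wrist2
```

```text
t: 2.15
ee_pos: [415.8, 356.8, 404.9]
orientation: [-0.065, 3.14, 0.001]
ft_force: [0.7, 0.3, 0.2]
width: 87.4
t: 2.52
ee_pos: [449.7, 309.8, 404.7]
orientation: [0.063, -3.141, -0.001]
ft_force: [-0.2, 0.4, 1.0]
width: 87.9
t 2.52 grasp [449.7 309.9 241.7] w 87.9 F [-0.2  0.4  1. ] yaw 2.3 zax [-0.  0. -1.]
tool delta mm [-0.3  0.1  0.7]
rot deg [ 0.02 -0.01 -0.1 ] delta after rot [-0.3  0.1  0.7]
```

View pics/wrist2.png

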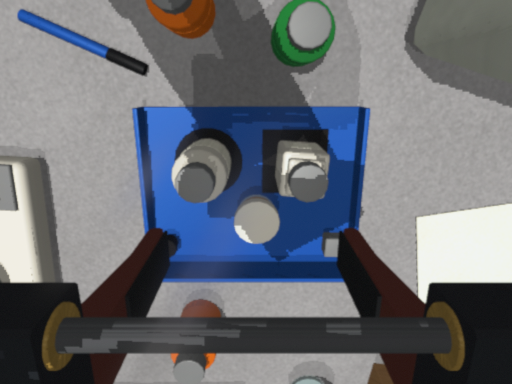

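The wrist view shows the bay square with the tool. The round bottle is at (203, 170) on the round mat, the square one at (303, 170) on the square mat and the pot at (257, 220).

Run:
```python
from h import *
p=dict(np.load("wrist2.npz")); w=cloud(p,p["M"]); im=p["image"].astype(int); r,g,b=[im[...,i] for i in range(3)]
x,y,z=[w[...,i] for i in range(3)]
print("bay floor z",np.nanmedian(z[(b>r+50)&(z<15)&(z>3)]))
def cap(cx,cy,z0,z1,R=35):
    m=(np.hypot(x-cx,y-cy)<R)&(z>z0)&(z<z1); return st(w,m)
print("rcap",cap(453,261,98,110)); print("scap",cap(449,359,98,110)); print("pot",cap(513,317,36,46))
# bay edges
bl=(b>r+40)&(b>g+20)&(x>350)&(x<620)&(y>160)&(y<450)
m=(bl&(z>4)&(z<9)); cnt=w[m][:,:2].astype(np.float32); print("floor rect",cv2.minAreaRect(cnt))
m=(bl&(z>25)&(z<34)); 
L=w[m]; 
for s in (L[L[:,1]>310],L[L[:,1]<310]):
    s=s[s[:,0]<560]; print("sidewall",len(s),np.median(s[:,1]),np.polyfit(s[:,0]-470,s[:,1],1))
m=bl&(z>41)&(z<48);s=w[m];print("back",len(s),np.polyfit(s[:,1]-310,s[:,0],1),np.percentile(s,[2,98],0).round(1))
dk=(im.max(-1)<45)&(z>4)&(z<13)&(x>395)&(x<505)
for lo,hi in ((215,305),(315,405)):
    k=dk&(y>lo)&(y<hi); q=w[k][:,:2].astype(np.float32); print("mat",len(q),cv2.minAreaRect(q),cv2.minEnclosingCircle(q),np.percentile(q,[1,99],0).round(1))
# square side front face
k=(x<432)&(x>415)&(y>330)&(y<385)&(z>20)&(z<72); s=w[k]; print("sqface",len(s)); 
if len(s)>20: print(np.polyfit(s[:,1]-359,s[:,0],1))
```

```text
bay floor z 6.4130766709769205
rcap (1183, array([451.3, 261.4, 103.2, 436.7, 246.3, 100.2, 467. , 276.1, 104.6]))
scap (1186, array([446.6, 358. , 103.2, 432. , 343.1, 100.3, 462.1, 373. , 104.7]))
pot (1561, array([510.1, 317.2,  40.2, 488.3, 294.9,  38.1, 533.2, 339.6,  41.8]))
floor rect ((484.7448425292969, 310.4479675292969), (185.9724578857422, 231.23016357421875), 2.3585939407348633)
sidewall 726 425.83613774022217 [3.81230586e-02 4.26647071e+02]
sidewall 724 192.80885013687225 [5.19758903e-02 1.93528064e+02]
back 904 [-4.14067753e-02  5.77723296e+02] [[572.4 219.5  41.3]
 [583.2 413.3  46.6]]
mat 716 ((438.4773254394531, 274.10906982421875), (66.62052154541016, 35.87838363647461), 48.868961334228516) ((444.7071533203125, 268.5829772949219), 33.49311065673828) [[417.  243.1]
 [469.5 297.2]]
mat 1365 ((448.6792907714844, 357.6280822753906), (69.84524536132812, 69.79133605957031), 2.858421802520752) ((448.6965637207031, 356.94189453125), 48.41365051269531) [[413.4 321.8]
 [484.  390.5]]
sqface 390
[-1.66307224e-02  4.25930432e+02]
```

```bash
python3 go.py 452.5 261.2 56; python3 -m handwheel '[{"gripper":0,"tx":-0.0007,"ty":-0.0245,"tz":0,"rx":0,"ry":0,"rz":0},{"gripper":0,"tx":-0.0001,"ty":-0.0242,"tz":0,"rx":0,"ry":0,"rz":0},{"gripper":0,"tx":0,"ty":0,"tz":0.045,"rx":0,"ry":0,"rz":0},{"gripper":0,"tx":0,"ty":0,"tz":0.045,"rx":0,"ry":0,"rz":0},{"gripper":0,"tx":0,"ty":0,"tz":0.035,"rx":0,"ry":0,"rz":0},{"gripper":0,"tx":0,"ty":0,"tz":0,"rx":0,"ry":0,"rz":0}]';python3 go.py 452.5 261.2 56
```

```text
t 2.58 grasp [449.3 310.4 241.7] w 88.1 F [0.6 0.4 0.4] yaw 2.38 zax [-0.  0. -1.]
tool delta mm [ -1.1 -49.4 185.7]
t: 3.32
ee_pos: [451.0, 262.0, 277.6]
orientation: [0.068, -3.136, 0.004]
ft_force: [-1.0, 0.2, 0.7]
width: 87.9
t 3.33 grasp [450.2 261.6 114.6] w 87.9 F [-1.   0.2  0.7] yaw 2.49 zax [-0.005 -0.003 -1.   ]
tool delta mm [-2.5 -0.3 58.6]
```

```bash
python3 -m handwheel '[{"gripper":0,"tx":-0.0015,"ty":0,"tz":0.02,"rx":0,"ry":0,"rz":0},{"gripper":0,"tx":0,"ty":0,"tz":0.02,"rx":0,"ry":0,"rz":0},{"gripper":0,"tx":0,"ty":0,"tz":0.0185,"rx":0,"ry":0,"rz":0},{"gripper":0,"tx":0,"ty":0,"tz":0,"rx":0,"ry":0,"rz":0}]';python3 go.py 452.5 261.2 56; python3 wr.py wrist3
```

```text
t: 3.82
ee_pos: [453.8, 261.6, 220.9]
orientation: [0.066, -3.14, 0.001]
ft_force: [-0.4, 0.8, 0.5]
width: 88.0
t 3.83 grasp [453.6 261.5  57.9] w 88.0 F [-0.4  0.8  0.5] yaw 2.4 zax [-0.001 -0.001 -1.   ]
tool delta mm [ 1.1 -0.2  1.9]
```

View pics/wrist3.png

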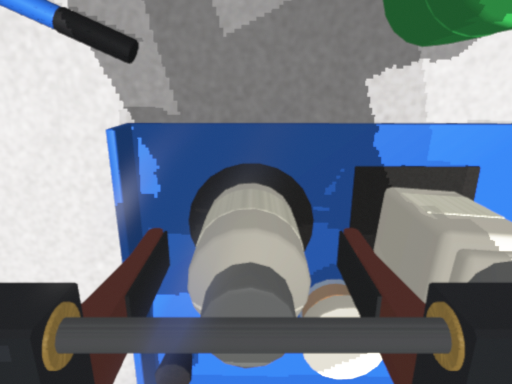

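The round bottle, capped at (250, 300), sits between the jaws, and the fingers clear both the square bottle and the side wall. Closing now.

```bash
python3 -m handwheel '[{"gripper":1,"tx":0,"ty":0,"tz":0.0015,"rx":0,"ry":0,"rz":0},{"gripper":1,"tx":0,"ty":0,"tz":0,"rx":0,"ry":0,"rz":0},{"gripper":1,"tx":0,"ty":0,"tz":0,"rx":0,"ry":0,"rz":0},{"gripper":1,"tx":0,"ty":0,"tz":0,"rx":0,"ry":0,"rz":0},{"gripper":1,"tx":0,"ty":0,"tz":0,"rx":0,"ry":0,"rz":0},{"gripper":1,"tx":0,"ty":0,"tz":0,"rx":0,"ry":0,"rz":0}]';python3 go.py 452.5 261.2 56
```

```text
t: 4.62
ee_pos: [454.2, 261.1, 219.9]
orientation: [-0.065, 3.141, -0.0]
ft_force: [0.0, -2.0, 5.2]
width: 51.3
t 4.62 grasp [454.2 261.1  56.9] w 51.3 F [ 0.  -2.   5.2] yaw 2.35 zax [ 0. -0. -1.]
tool delta mm [1.7 0.2 0.9]
```

```bash
python3 -m handwheel '[{"gripper":1,"tx":0,"ty":0,"tz":-0.008,"rx":0,"ry":0,"rz":0},{"gripper":1,"tx":0,"ty":0,"tz":-0.015,"rx":0,"ry":0,"rz":0},{"gripper":1,"tx":0,"ty":0,"tz":-0.025,"rx":0,"ry":0,"rz":0},{"gripper":1,"tx":0,"ty":0,"tz":-0.025,"rx":0,"ry":0,"rz":0},{"gripper":1,"tx":0,"ty":0,"tz":-0.025,"rx":0,"ry":0,"rz":0},{"gripper":1,"tx":0,"ty":0,"tz":-0.025,"rx":0,"ry":0,"rz":0},{"gripper":1,"tx":0,"ty":0,"tz":-0.01,"rx":0,"ry":0,"rz":0},{"gripper":1,"tx":0,"ty":0,"tz":0,"rx":0,"ry":0,"rz":0}]'
python3 - <<'E'
from h import *
for n in ("top","scene"):
    p=dict(np.load(n+"0.npz")); w=cloud(p); x,y,z=[w[...,i] for i in range(3)]
    m=(y<-150)&(y>-430)&(x>400)&(x<590)&(z>14)&(z<26)
    nl,lab,sts,_=cv2.connectedComponentsWithStats(m.astype(np.uint8),connectivity=8)
    i=1+np.argmax(sts[1:,4]); q=w[lab==i]; print(n,len(q),cv2.minAreaRect(q[:,:2].astype(np.float32)),np.percentile(q,[3,97],0).round(0))
E
python3 go.py 494.5 -260 190
```

```text
t: 5.62
ee_pos: [454.1, 261.2, 353.4]
orientation: [-0.065, 3.14, 0.001]
ft_force: [0.3, 0.2, -1.9]
width: 51.3
top 373 ((496.1470947265625, -312.8194580078125), (201.42984008789062, 130.12939453125), 87.85836791992188) [[ 430. -412.   15.]
 [ 562. -212.   23.]]
scene 324 ((493.814208984375, -311.55657958984375), (207.3381805419922, 132.8134765625), 87.76937866210938) [[ 428. -411.   14.]
 [ 561. -209.   22.]]
t 5.62 grasp [454.4 261.3 190.4] w 51.3 F [ 0.3  0.2 -1.9] yaw 2.35 zax [ 0.001  0.001 -1.   ]
tool delta mm [-1.870e+01 -5.225e+02  1.000e-01]
```

```bash
python3 -m handwheel '[{"gripper":1,"tx":0,"ty":-0.02,"tz":0,"rx":0,"ry":0,"rz":0},{"gripper":1,"tx":-0.002,"ty":-0.04,"tz":0,"rx":0,"ry":0,"rz":0},{"gripper":1,"tx":-0.002,"ty":-0.04,"tz":0,"rx":0,"ry":0,"rz":0},{"gripper":1,"tx":-0.002,"ty":-0.04,"tz":0,"rx":0,"ry":0,"rz":0},{"gripper":1,"tx":-0.002,"ty":-0.04,"tz":0,"rx":0,"ry":0,"rz":0},{"gripper":1,"tx":-0.002,"ty":-0.04,"tz":0,"rx":0,"ry":0,"rz":0},{"gripper":1,"tx":-0.002,"ty":-0.04,"tz":0,"rx":0,"ry":0,"rz":0},{"gripper":1,"tx":-0.002,"ty":-0.04,"tz":0,"rx":0,"ry":0,"rz":0}]'; python3 -m handwheel '[{"gripper":1,"tx":-0.002,"ty":-0.04,"tz":0,"rx":0,"ry":0,"rz":0},{"gripper":1,"tx":-0.002,"ty":-0.04,"tz":0,"rx":0,"ry":0,"rz":0},{"gripper":1,"tx":-0.002,"ty":-0.04,"tz":0,"rx":0,"ry":0,"rz":0},{"gripper":1,"tx":0,"ty":-0.04,"tz":0,"rx":0,"ry":0,"rz":0},{"gripper":1,"tx":0,"ty":-0.035,"tz":0,"rx":0,"ry":0,"rz":0},{"gripper":1,"tx":0,"ty":-0.02,"tz":0,"rx":0,"ry":0,"rz":0},{"gripper":1,"tx":0,"ty":-0.01,"tz":0,"rx":0,"ry":0,"rz":0},{"gripper":1,"tx":0,"ty":0,"tz":0,"rx":0,"ry":0,"rz":0}]'; python3 go.py 496 -262 53.5; python3 wr.py wrist4
```

```text
t: 6.62
ee_pos: [479.5, -40.2, 351.6]
orientation: [0.064, -3.139, -0.0]
ft_force: [1.0, -0.3, -1.8]
width: 51.0
t: 7.62
ee_pos: [495.4, -262.6, 352.3]
orientation: [0.064, -3.14, -0.001]
ft_force: [-0.3, 0.1, -1.8]
width: 51.5
t 7.62 grasp [ 495.3 -262.5  189.3] w 51.5 F [-0.3  0.1 -1.8] yaw 2.32 zax [-0.001  0.001 -1.   ]
tool delta mm [ -0.8   0.4 135.8]
```

View pics/wrist4.png

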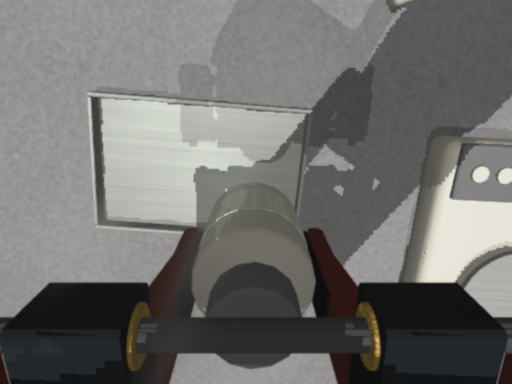

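The held bottle is upright over the +y half of the tray, whose rim spans about (90–310, 95–230). Lowering.

```bash
python3 -m handwheel '[{"gripper":1,"tx":0,"ty":0,"tz":0.025,"rx":0,"ry":0,"rz":0},{"gripper":1,"tx":0,"ty":0,"tz":0.03,"rx":0,"ry":0,"rz":0},{"gripper":1,"tx":0,"ty":0,"tz":0.03,"rx":0,"ry":0,"rz":0},{"gripper":1,"tx":0,"ty":0,"tz":0.025,"rx":0,"ry":0,"rz":0},{"gripper":1,"tx":0,"ty":0,"tz":0.015,"rx":0,"ry":0,"rz":0},{"gripper":1,"tx":0,"ty":0,"tz":0.005,"rx":0,"ry":0,"rz":0},{"gripper":1,"tx":0,"ty":0,"tz":0,"rx":0,"ry":0,"rz":0}]'; python3 go.py 496 -262 53.5
```

```text
t: 8.55
ee_pos: [495.9, -262.4, 223.0]
orientation: [-0.065, 3.141, -0.0]
ft_force: [1.1, -0.4, -1.8]
width: 51.5
t 8.55 grasp [ 496.  -262.5   60. ] w 51.5 F [ 1.1 -0.4 -1.8] yaw 2.37 zax [ 0. -0. -1.]
tool delta mm [-0.1  0.5  6.5]
```

```bash
python3 -m handwheel '[{"gripper":1,"tx":0,"ty":0,"tz":0.003,"rx":0,"ry":0,"rz":0},{"gripper":1,"tx":0,"ty":0,"tz":0.002,"rx":0,"ry":0,"rz":0},{"gripper":1,"tx":0,"ty":0,"tz":0.001,"rx":0,"ry":0,"rz":0},{"gripper":1,"tx":0,"ty":0,"tz":0.001,"rx":0,"ry":0,"rz":0},{"gripper":1,"tx":0,"ty":0,"tz":0,"rx":0,"ry":0,"rz":0}]'; python3 go.py 496 -262 53.5
```

```text
t: 9.18
ee_pos: [495.7, -262.7, 215.9]
orientation: [-0.064, 3.141, -0.0]
ft_force: [-0.5, 0.1, 2.1]
width: 51.7
t 9.18 grasp [ 495.7 -262.7   52.9] w 51.7 F [-0.5  0.1  2.1] yaw 2.35 zax [ 0. -0. -1.]
tool delta mm [-0.3  0.7 -0.6]
```

The force went from -1.8 to +2.1 N, so it has touched down. Releasing.

```bash
python3 -m handwheel '[{"gripper":0.3,"tx":0,"ty":0,"tz":0,"rx":0,"ry":0,"rz":0},{"gripper":0,"tx":0,"ty":0,"tz":0,"rx":0,"ry":0,"rz":0},{"gripper":0,"tx":0,"ty":0,"tz":0,"rx":0,"ry":0,"rz":0},{"gripper":0,"tx":0,"ty":0,"tz":0,"rx":0,"ry":0,"rz":0},{"gripper":0,"tx":0,"ty":0,"tz":0,"rx":0,"ry":0,"rz":0}]'; python3 go.py 448 358.5 241
```

```text
t: 9.8
ee_pos: [495.7, -262.6, 215.7]
orientation: [0.065, -3.141, -0.0]
ft_force: [-0.3, -0.2, 0.8]
width: 87.8
t 9.8 grasp [ 495.7 -262.6   52.7] w 87.8 F [-0.3 -0.2  0.8] yaw 2.35 zax [-0.  0. -1.]
tool delta mm [  22.1  622.5 -188.3]
```

```bash
python3 -m handwheel '[{"gripper":0,"tx":0,"ty":0,"tz":-0.02,"rx":0,"ry":0,"rz":0},{"gripper":0,"tx":0,"ty":0,"tz":-0.04,"rx":0,"ry":0,"rz":0},{"gripper":0,"tx":0,"ty":0,"tz":-0.04,"rx":0,"ry":0,"rz":0},{"gripper":0,"tx":0,"ty":0,"tz":-0.04,"rx":0,"ry":0,"rz":0},{"gripper":0,"tx":0.002,"ty":0.05,"tz":0,"rx":0,"ry":0,"rz":0},{"gripper":0,"tx":0.002,"ty":0.05,"tz":0,"rx":0,"ry":0,"rz":0},{"gripper":0,"tx":0.002,"ty":0.05,"tz":0,"rx":0,"ry":0,"rz":0},{"gripper":0,"tx":0.002,"ty":0.05,"tz":0,"rx":0,"ry":0,"rz":0}]'; python3 -m handwheel '[{"gripper":0,"tx":0.002,"ty":0.05,"tz":0,"rx":0,"ry":0,"rz":0},{"gripper":0,"tx":0.002,"ty":0.05,"tz":0,"rx":0,"ry":0,"rz":0},{"gripper":0,"tx":0.002,"ty":0.05,"tz":0,"rx":0,"ry":0,"rz":0},{"gripper":0,"tx":0.002,"ty":0.05,"tz":0,"rx":0,"ry":0,"rz":0},{"gripper":0,"tx":0.002,"ty":0.05,"tz":0,"rx":0,"ry":0,"rz":0},{"gripper":0,"tx":0.002,"ty":0.05,"tz":0,"rx":0,"ry":0,"rz":0},{"gripper":0,"tx":0.001,"ty":0.05,"tz":0,"rx":0,"ry":0,"rz":0},{"gripper":0,"tx":0.001,"ty":0.04,"tz":0,"rx":0,"ry":0,"rz":0}]';  python3 -m handwheel '[{"gripper":0,"tx":0,"ty":0.03,"tz":0,"rx":0,"ry":0,"rz":0},{"gripper":0,"tx":0,"ty":0,"tz":0,"rx":0,"ry":0,"rz":0}]'; python3 go.py 448 358.5 56; python3 wr.py wrist5
python3 - <<'E'
from h import *
from workcell import viewer
p=viewer.get_image("top"); w=cloud(p);x,y,z=[w[...,i] for i in range(3)]
print(st(w,(abs(x-496)<40)&(abs(y+262)<40)&(z>90)))
E
```

```text
t: 10.8
ee_pos: [479.1, -61.7, 355.9]
orientation: [-0.064, 3.14, -0.0]
ft_force: [0.1, 0.9, 0.2]
width: 87.7
t: 11.8
ee_pos: [449.0, 327.9, 355.7]
orientation: [-0.066, 3.141, 0.0]
ft_force: [1.1, -0.4, 0.5]
width: 87.8
t: 12.05
ee_pos: [447.9, 357.5, 355.6]
orientation: [-0.069, 3.141, 0.001]
ft_force: [-0.4, -1.6, 0.4]
width: 88.1
t 12.05 grasp [448.  357.6 192.6] w 88.1 F [-0.4 -1.6  0.4] yaw 2.5 zax [ 0.  0. -1.]
tool delta mm [ -0.    0.9 136.6]
(134, array([ 495.2, -260.1,   98.6,  481. , -275.7,   94.6,  509.4, -245.3,
        102.8]))
```

View pics/wrist5.png

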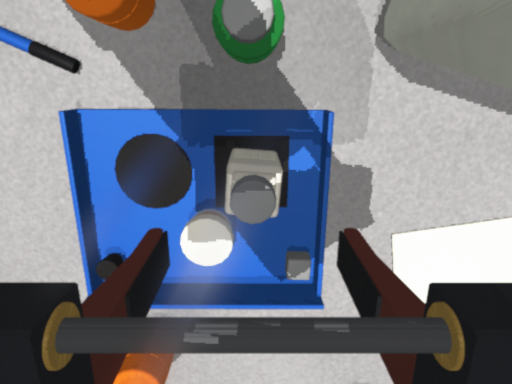

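The round bottle stands in the tray, its cap at z 98.6. The round mat is now clear at (154, 170), and the square bottle at (253, 190) looks square to the jaws.

Run:
```python
from h import *
p=dict(np.load("wrist5.npz")); w=cloud(p,p["M"]); im=p["image"].astype(int)
x,y,z=[w[...,i] for i in range(3)]
dk=(im.max(-1)<60)&(z>4)&(z<13)&(x>400)&(x<505)
for lo,hi in ((210,312),(315,405)):
    q=w[dk&(y>lo)&(y<hi)][:,:2].astype(np.float32); print(len(q),cv2.minAreaRect(q),cv2.minEnclosingCircle(q))
q=w[dk&(y>210)&(y<312)];print(q.mean(0))
print(st(w,(np.hypot(x-448,y-358)<35)&(z>98)), st(w,(np.hypot(x-512,y-317)<35)&(z>36)&(z<46)))
k=(x<432)&(x>415)&(y>338)&(y<378)&(z>25)&(z<68); s=w[k]; print(len(s),np.polyfit(s[:,1]-359,s[:,0],1))
```

```text
2010 ((450.02301025390625, 264.9215087890625), (72.99712371826172, 64.658203125), 41.394935607910156) ((452.71820068359375, 262.064453125), 36.69758224487305)
1849 ((448.7917785644531, 357.4730224609375), (70.30325317382812, 70.89710998535156), 2.492476463317871) ((448.4484558105469, 357.3484191894531), 49.25945281982422)
[452.08894664 268.53977732   8.31417835]
(8946, array([422. , 357.3, 270.4, 418.7, 334.7, 102.2, 458. , 379.1, 272.5])) (2026, array([509.7, 317.7,  40.2, 487.9, 295.3,  37.8, 532.7, 339.6,  41.6]))
479 [2.23867815e-02 4.25692301e+02]
```

```bash
python3 -m handwheel '[{"gripper":0,"tx":0,"ty":0.001,"tz":0.03,"rx":0,"ry":0,"rz":0},{"gripper":0,"tx":0,"ty":0,"tz":0.04,"rx":0,"ry":0,"rz":0},{"gripper":0,"tx":0,"ty":0,"tz":0.035,"rx":0,"ry":0,"rz":0},{"gripper":0,"tx":0,"ty":0,"tz":0.02,"rx":0,"ry":0,"rz":0},{"gripper":0,"tx":0,"ty":0,"tz":0.01,"rx":0,"ry":0,"rz":0},{"gripper":0,"tx":0,"ty":0,"tz":0,"rx":0,"ry":0,"rz":0}]'; python3 go.py 448 358.5 56
```

```text
t: 12.9
ee_pos: [448.4, 356.7, 220.7]
orientation: [0.064, -3.141, 0.0]
ft_force: [0.6, -0.3, -0.4]
width: 87.6
t 12.9 grasp [448.4 356.7  57.7] w 87.6 F [ 0.6 -0.3 -0.4] yaw 2.33 zax [-0. -0. -1.]
tool delta mm [0.3 1.8 1.7]
```

```bash
python3 -m handwheel '[{"gripper":1,"tx":0,"ty":0.001,"tz":0.001,"rx":0,"ry":0,"rz":0},{"gripper":1,"tx":0,"ty":0,"tz":0,"rx":0,"ry":0,"rz":0},{"gripper":1,"tx":0,"ty":0,"tz":0,"rx":0,"ry":0,"rz":0},{"gripper":1,"tx":0,"ty":0,"tz":0,"rx":0,"ry":0,"rz":0},{"gripper":1,"tx":0,"ty":0,"tz":0,"rx":0,"ry":0,"rz":0},{"gripper":1,"tx":0,"ty":0,"tz":0,"rx":0,"ry":0,"rz":0},{"gripper":1,"tx":0,"ty":0,"tz":0,"rx":0,"ry":0,"rz":0}]';python3 go.py 448 358 56;  python3 wr.py wrist6
```

```text
t: 13.78
ee_pos: [448.2, 358.0, 219.8]
orientation: [-0.065, 3.141, 0.0]
ft_force: [-0.5, -0.1, 3.2]
width: 44.6
t 13.78 grasp [448.2 358.   56.8] w 44.6 F [-0.5 -0.1  3.2] yaw 2.36 zax [ 0.  0. -1.]
tool delta mm [0.2 0.  0.8]
```

View pics/wrist6.png

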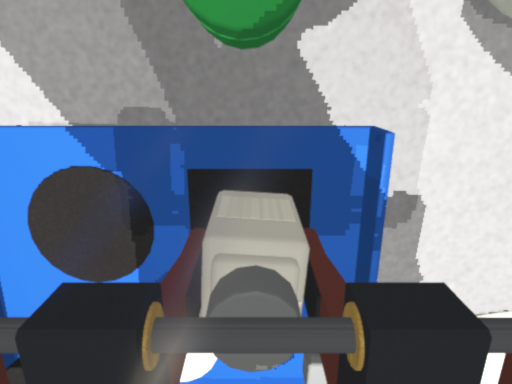

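The square bottle is held squarely at (255, 265). Lifting and carrying it.

```bash
python3 -m handwheel '[{"gripper":1,"tx":0,"ty":0,"tz":-0.008,"rx":0,"ry":0,"rz":0},{"gripper":1,"tx":0,"ty":0,"tz":-0.02,"rx":0,"ry":0,"rz":0},{"gripper":1,"tx":0,"ty":0,"tz":-0.03,"rx":0,"ry":0,"rz":0},{"gripper":1,"tx":0,"ty":0,"tz":-0.03,"rx":0,"ry":0,"rz":0},{"gripper":1,"tx":0,"ty":0,"tz":-0.03,"rx":0,"ry":0,"rz":0},{"gripper":1,"tx":0,"ty":0,"tz":-0.03,"rx":0,"ry":0,"rz":0},{"gripper":1,"tx":0,"ty":-0.015,"tz":-0.005,"rx":0,"ry":0,"rz":0},{"gripper":1,"tx":0,"ty":-0.03,"tz":0,"rx":0,"ry":0,"rz":0}]'; python3 -m handwheel '[{"gripper":1,"tx":-0.001,"ty":-0.04,"tz":0,"rx":0,"ry":0,"rz":0},{"gripper":1,"tx":-0.001,"ty":-0.045,"tz":0,"rx":0,"ry":0,"rz":0},{"gripper":1,"tx":-0.001,"ty":-0.045,"tz":0,"rx":0,"ry":0,"rz":0},{"gripper":1,"tx":-0.001,"ty":-0.045,"tz":0,"rx":0,"ry":0,"rz":0},{"gripper":1,"tx":-0.001,"ty":-0.045,"tz":0,"rx":0,"ry":0,"rz":0},{"gripper":1,"tx":-0.001,"ty":-0.045,"tz":0,"rx":0,"ry":0,"rz":0},{"gripper":1,"tx":-0.001,"ty":-0.045,"tz":0,"rx":0,"ry":0,"rz":0},{"gripper":1,"tx":-0.001,"ty":-0.045,"tz":0,"rx":0,"ry":0,"rz":0}]';python3 -m handwheel '[{"gripper":1,"tx":-0.001,"ty":-0.04,"tz":0,"rx":0,"ry":0,"rz":0},{"gripper":1,"tx":-0.001,"ty":-0.045,"tz":0,"rx":0,"ry":0,"rz":0},{"gripper":1,"tx":-0.001,"ty":-0.045,"tz":0,"rx":0,"ry":0,"rz":0},{"gripper":1,"tx":-0.001,"ty":-0.045,"tz":0,"rx":0,"ry":0,"rz":0},{"gripper":1,"tx":-0.001,"ty":-0.045,"tz":0,"rx":0,"ry":0,"rz":0},{"gripper":1,"tx":-0.001,"ty":-0.045,"tz":0,"rx":0,"ry":0,"rz":0},{"gripper":1,"tx":-0.001,"ty":-0.025,"tz":0,"rx":0,"ry":0,"rz":0},{"gripper":1,"tx":0,"ty":0,"tz":0,"rx":0,"ry":0,"rz":0}]'; python3 go.py 493 -362 60
```

```text
t: 14.82
ee_pos: [449.7, 312.3, 373.2]
orientation: [-0.067, 3.14, 0.001]
ft_force: [0.3, 0.4, -2.9]
width: 44.4
t: 15.82
ee_pos: [471.4, -43.3, 372.1]
orientation: [0.064, -3.14, -0.0]
ft_force: [0.1, 0.2, -1.4]
width: 44.7
t: 16.82
ee_pos: [490.8, -331.9, 372.0]
orientation: [0.061, -3.14, -0.001]
ft_force: [-0.7, 0.6, -1.4]
width: 44.8
t 16.82 grasp [ 490.7 -331.8  209. ] w 44.8 F [-0.7  0.6 -1.4] yaw 2.22 zax [-0.001  0.001 -1.   ]
tool delta mm [ -1.3 -30.3 149. ]
```

```bash
python3 -m handwheel '[{"gripper":1,"tx":-0.001,"ty":-0.02,"tz":0,"rx":0,"ry":0,"rz":0},{"gripper":1,"tx":0,"ty":-0.01,"tz":0.01,"rx":0,"ry":0,"rz":0},{"gripper":1,"tx":0,"ty":0,"tz":0.03,"rx":0,"ry":0,"rz":0},{"gripper":1,"tx":0,"ty":0,"tz":0.035,"rx":0,"ry":0,"rz":0},{"gripper":1,"tx":0,"ty":0,"tz":0.035,"rx":0,"ry":0,"rz":0},{"gripper":1,"tx":0,"ty":0,"tz":0.025,"rx":0,"ry":0,"rz":0},{"gripper":1,"tx":0,"ty":0,"tz":0.01,"rx":0,"ry":0,"rz":0},{"gripper":1,"tx":0,"ty":0,"tz":0,"rx":0,"ry":0,"rz":0}]';python3 go.py 493 -362 53
```

```text
t: 17.82
ee_pos: [493.7, -360.6, 227.1]
orientation: [0.065, -3.14, -0.001]
ft_force: [-1.3, 0.5, -2.6]
width: 44.9
t 17.82 grasp [ 493.5 -360.5   64.1] w 44.9 F [-1.3  0.5 -2.6] yaw 2.37 zax [-0.001  0.001 -1.   ]
tool delta mm [ 0.6 -1.5 11.1]
```

```bash
python3 -m handwheel '[{"gripper":1,"tx":0,"ty":0,"tz":0.005,"rx":0,"ry":0,"rz":0},{"gripper":1,"tx":0,"ty":0,"tz":0.003,"rx":0,"ry":0,"rz":0},{"gripper":1,"tx":0,"ty":0,"tz":0.001,"rx":0,"ry":0,"rz":0},{"gripper":1,"tx":0,"ty":0,"tz":0.001,"rx":0,"ry":0,"rz":0},{"gripper":1,"tx":0,"ty":0,"tz":0.001,"rx":0,"ry":0,"rz":0},{"gripper":1,"tx":0,"ty":0,"tz":0,"rx":0,"ry":0,"rz":0}]';python3 go.py 493 -362 53
```

```text
t: 18.58
ee_pos: [493.7, -360.7, 216.6]
orientation: [0.065, -3.141, -0.0]
ft_force: [-0.9, 0.6, -1.4]
width: 44.7
t 18.57 grasp [ 493.7 -360.7   53.6] w 44.7 F [-0.9  0.6 -1.4] yaw 2.36 zax [-0.  0. -1.]
tool delta mm [ 0.7 -1.2  0.6]
```

```bash
python3 -m handwheel '[{"gripper":1,"tx":0,"ty":0,"tz":0.001,"rx":0,"ry":0,"rz":0},{"gripper":1,"tx":0,"ty":0,"tz":0.0004,"rx":0,"ry":0,"rz":0},{"gripper":1,"tx":0,"ty":0,"tz":0,"rx":0,"ry":0,"rz":0},{"gripper":1,"tx":0,"ty":0,"tz":0,"rx":0,"ry":0,"rz":0}]';python3 go.py 493 -362 53
```

```text
t: 19.08
ee_pos: [493.8, -360.8, 215.8]
orientation: [-0.065, 3.141, -0.0]
ft_force: [-2.2, 1.8, 4.9]
width: 45.0
t 19.07 grasp [ 493.8 -360.8   52.8] w 45.0 F [-2.2  1.8  4.9] yaw 2.36 zax [ 0. -0. -1.]
tool delta mm [ 0.9 -1.1 -0.2]
```

Touchdown at 4.9 N. I release, lift and go on to the pot.

```bash
python3 -m handwheel '[{"gripper":0.3,"tx":0,"ty":0,"tz":0,"rx":0,"ry":0,"rz":0},{"gripper":0,"tx":0,"ty":0,"tz":0,"rx":0,"ry":0,"rz":0},{"gripper":0,"tx":0,"ty":0,"tz":0,"rx":0,"ry":0,"rz":0},{"gripper":0,"tx":0,"ty":0,"tz":0,"rx":0,"ry":0,"rz":0},{"gripper":0,"tx":0,"ty":0,"tz":0,"rx":0,"ry":0,"rz":0},{"gripper":0,"tx":0,"ty":0,"tz":-0.02,"rx":0,"ry":0,"rz":0},{"gripper":0,"tx":0,"ty":0,"tz":-0.04,"rx":0,"ry":0,"rz":0},{"gripper":0,"tx":0,"ty":0,"tz":-0.04,"rx":0,"ry":0,"rz":0}]'; python3 -m handwheel '[{"gripper":0,"tx":0,"ty":0,"tz":-0.04,"rx":0,"ry":0,"rz":0},{"gripper":0,"tx":0.001,"ty":0.05,"tz":0,"rx":0,"ry":0,"rz":0},{"gripper":0,"tx":0.001,"ty":0.05,"tz":0,"rx":0,"ry":0,"rz":0},{"gripper":0,"tx":0.001,"ty":0.05,"tz":0,"rx":0,"ry":0,"rz":0},{"gripper":0,"tx":0.001,"ty":0.05,"tz":0,"rx":0,"ry":0,"rz":0},{"gripper":0,"tx":0.001,"ty":0.05,"tz":0,"rx":0,"ry":0,"rz":0},{"gripper":0,"tx":0.001,"ty":0.05,"tz":0,"rx":0,"ry":0,"rz":0},{"gripper":0,"tx":0.001,"ty":0.05,"tz":0,"rx":0,"ry":0,"rz":0}]'; python3 -m handwheel '[{"gripper":0,"tx":0.001,"ty":0.05,"tz":0,"rx":0,"ry":0,"rz":0},{"gripper":0,"tx":0.001,"ty":0.05,"tz":0,"rx":0,"ry":0,"rz":0},{"gripper":0,"tx":0.001,"ty":0.05,"tz":0,"rx":0,"ry":0,"rz":0},{"gripper":0,"tx":0.001,"ty":0.05,"tz":0,"rx":0,"ry":0,"rz":0},{"gripper":0,"tx":0.001,"ty":0.05,"tz":0,"rx":0,"ry":0,"rz":0},{"gripper":0,"tx":0.001,"ty":0.05,"tz":0,"rx":0,"ry":0,"rz":0},{"gripper":0,"tx":0,"ty":0.03,"tz":0,"rx":0,"ry":0,"rz":0},{"gripper":0,"tx":0,"ty":0,"tz":0,"rx":0,"ry":0,"rz":0}]'; python3 go.py 511 317 31; python3 wr.py wrist7
python3 - <<'E'
from h import *
from workcell import viewer
p=viewer.get_image("top"); w=cloud(p);x,y,z=[w[...,i] for i in range(3)]; cv2.imwrite("pics/top7.png",p["image"][:,:,::-1])
print(st(w,(abs(x-496)<40)&(abs(y+262)<40)&(z>90)),st(w,(abs(x-496)<40)&(abs(y+362)<40)&(z>90)))
E
```

```text
t: 20.08
ee_pos: [493.7, -360.8, 317.5]
orientation: [-0.065, 3.141, -0.0]
ft_force: [0.3, 0.6, -0.5]
width: 87.7
t: 21.08
ee_pos: [472.1, -9.8, 356.7]
orientation: [-0.064, 3.139, -0.0]
ft_force: [1.1, 0.9, -0.4]
width: 87.8
t: 22.08
ee_pos: [452.5, 319.8, 356.5]
orientation: [-0.069, 3.139, 0.002]
ft_force: [1.0, 0.4, 0.0]
width: 87.7
t 22.07 grasp [452.8 320.  193.5] w 87.7 F [1.  0.4 0. ] yaw 2.52 zax [ 0.002  0.001 -1.   ]
tool delta mm [-57.7  -5.7 162.6]
(136, array([ 495.2, -260.1,   98.2,  481. , -275.8,   94.3,  509.5, -245.1,
        101.4])) (142, array([ 494.3, -358.6,   98. ,  478.8, -374.5,   92. ,  509.9, -343. ,
        101.9]))
```

View pics/wrist7.png

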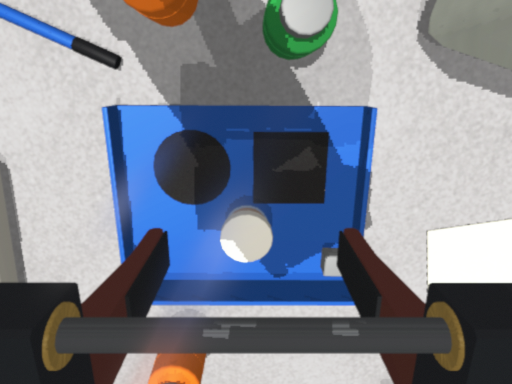

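View pics/top7.png

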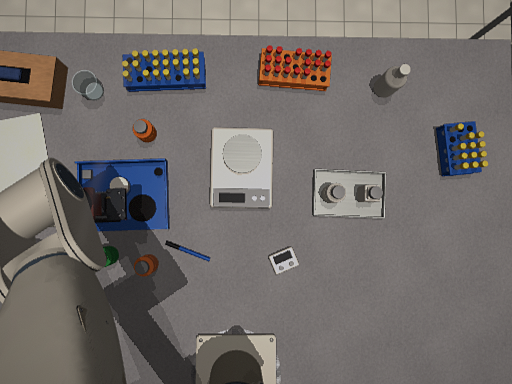

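Both bottles stand in the tray with caps at z 98. The pot is alone at (246, 234) in the wrist view, and both mats are fully visible.

```bash
python3 - <<'E'
from h import *
p=dict(np.load("wrist7.npz")); w=cloud(p,p["M"]); im=p["image"].astype(int)
x,y,z=[w[...,i] for i in range(3)]
dk=(im.max(-1)<70)&(im[...,2]<im[...,0]+25)&(z>4)&(z<13)&(x>400)&(x<500)
for lo,hi in ((215,305),(315,405)):
    k=dk&(y>lo)&(y<hi); k=cv2.morphologyEx(k.astype(np.uint8),cv2.MORPH_OPEN,np.ones((5,5)))>0
    q=w[k][:,:2].astype(np.float32); print(len(q),q.mean(0),cv2.minAreaRect(q),cv2.minEnclosingCircle(q))
q=w[(np.hypot(x-512,y-317)<35)&(z>36)&(z<46)];print(q.mean(0),cv2.minEnclosingCircle(q[:,:2].astype(np.float32)))
E
python3 -m handwheel '[{"gripper":0,"tx":-0.02,"ty":-0.006,"tz":0,"rx":0,"ry":0,"rz":0},{"gripper":0,"tx":-0.03,"ty":0,"tz":0,"rx":0,"ry":0,"rz":0},{"gripper":0,"tx":-0.008,"ty":0,"tz":0.02,"rx":0,"ry":0,"rz":0},{"gripper":0,"tx":0,"ty":0,"tz":0.04,"rx":0,"ry":0,"rz":0},{"gripper":0,"tx":0,"ty":0,"tz":0.04,"rx":0,"ry":0,"rz":0},{"gripper":0,"tx":0,"ty":0,"tz":0.03,"rx":0,"ry":0,"rz":0},{"gripper":0,"tx":0,"ty":0,"tz":0.015,"rx":0,"ry":0,"rz":0},{"gripper":0,"tx":0,"ty":0,"tz":0,"rx":0,"ry":0,"rz":0}]'; python3 go.py 511 317.5 31; python3 wr.py wrist8
```

```text
3418 [454.1373 267.8567] ((455.0572509765625, 269.2351989746094), (57.10466003417969, 73.30928802490234), 70.60137939453125) ((452.65386962890625, 261.7685241699219), 36.87565231323242)
5031 [448.08194 357.25595] ((448.9496154785156, 357.6767578125), (70.91809844970703, 70.10020446777344), 2.6339259147644043) ((448.94012451171875, 357.554931640625), 49.65386962890625)
[510.01709213 317.29805502  40.21358676] ((511.3449401855469, 317.1448059082031), 25.09528350830078)
t: 23.18
ee_pos: [510.7, 313.8, 208.9]
orientation: [0.063, -3.139, 0.002]
ft_force: [0.5, 0.2, 0.7]
width: 87.9
t 23.18 grasp [510.3 313.5  45.9] w 87.9 F [0.5 0.2 0.7] yaw 2.32 zax [-0.002 -0.001 -1.   ]
tool delta mm [-0.9  3.9 14.9]
```

View pics/wrist8.png

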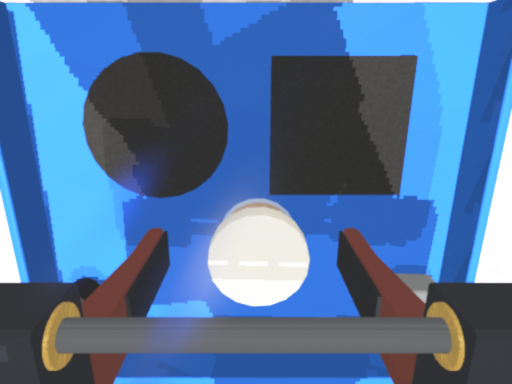

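The pot lid is at (259, 255), a few mm to +y of the jaw centre, and the fingers clear both bystanders.

```bash
python3 -m handwheel '[{"gripper":0,"tx":-0.0005,"ty":0.0035,"tz":0.005,"rx":0,"ry":0,"rz":0},{"gripper":0,"tx":0,"ty":0,"tz":0.006,"rx":0,"ry":0,"rz":0},{"gripper":0,"tx":0,"ty":0,"tz":0.003,"rx":0,"ry":0,"rz":0},{"gripper":1,"tx":0,"ty":0,"tz":0,"rx":0,"ry":0,"rz":0},{"gripper":1,"tx":0,"ty":0,"tz":0,"rx":0,"ry":0,"rz":0},{"gripper":1,"tx":0,"ty":0,"tz":0,"rx":0,"ry":0,"rz":0},{"gripper":1,"tx":0,"ty":0,"tz":0,"rx":0,"ry":0,"rz":0},{"gripper":1,"tx":0,"ty":0,"tz":0,"rx":0,"ry":0,"rz":0}]'; python3 go.py 511 317.5 31; python3 wr.py wrist9
```

```text
t: 24.22
ee_pos: [511.4, 318.0, 196.4]
orientation: [-0.065, 3.141, 0.0]
ft_force: [-0.1, 0.5, 1.4]
width: 49.1
t 24.23 grasp [511.4 318.   33.4] w 49.1 F [-0.1  0.5  1.4] yaw 2.36 zax [ 0.  0. -1.]
tool delta mm [ 0.4 -0.5  2.4]
```

View pics/wrist9.png

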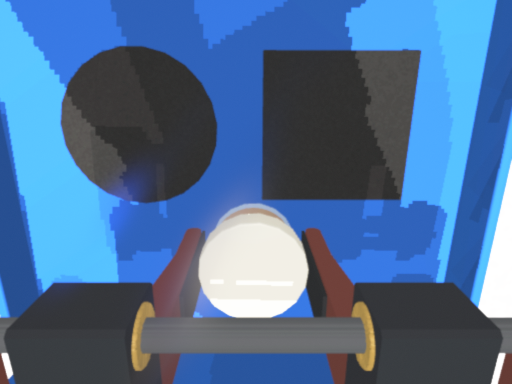

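The pot is held with the jaws on its lid at (255, 265). Lifting it and going to the balance.

```bash
python3 -m handwheel '[{"gripper":1,"tx":0,"ty":0,"tz":-0.006,"rx":0,"ry":0,"rz":0},{"gripper":1,"tx":0,"ty":0,"tz":-0.02,"rx":0,"ry":0,"rz":0},{"gripper":1,"tx":0,"ty":0,"tz":-0.03,"rx":0,"ry":0,"rz":0},{"gripper":1,"tx":0,"ty":0,"tz":-0.03,"rx":0,"ry":0,"rz":0},{"gripper":1,"tx":0,"ty":0,"tz":-0.03,"rx":0,"ry":0,"rz":0},{"gripper":1,"tx":0,"ty":0,"tz":-0.02,"rx":0,"ry":0,"rz":0},{"gripper":1,"tx":-0.006,"ty":-0.02,"tz":-0.005,"rx":0,"ry":0,"rz":0},{"gripper":1,"tx":-0.01,"ty":-0.04,"tz":0,"rx":0,"ry":0,"rz":0}]'; python3 -m handwheel '[{"gripper":1,"tx":-0.01,"ty":-0.04,"tz":0,"rx":0,"ry":0,"rz":0},{"gripper":1,"tx":-0.01,"ty":-0.04,"tz":0,"rx":0,"ry":0,"rz":0},{"gripper":1,"tx":-0.01,"ty":-0.04,"tz":0,"rx":0,"ry":0,"rz":0},{"gripper":1,"tx":-0.01,"ty":-0.04,"tz":0,"rx":0,"ry":0,"rz":0},{"gripper":1,"tx":-0.008,"ty":-0.04,"tz":0,"rx":0,"ry":0,"rz":0},{"gripper":1,"tx":-0.006,"ty":-0.04,"tz":0,"rx":0,"ry":0,"rz":0},{"gripper":1,"tx":-0.005,"ty":-0.02,"tz":0,"rx":0,"ry":0,"rz":0},{"gripper":1,"tx":0,"ty":0,"tz":0,"rx":0,"ry":0,"rz":0}]'; python3 go.py 599.5 -11 83.4;  python3 wr.py wrist10
python3 - <<'E'
from h import *
p=dict(np.load("wrist10.npz")); w=cloud(p,p["M"]); x,y,z=[w[...,i] for i in range(3)]
q=w[(z>52)&(z<60)&(abs(y)<100)&(x>530)&(x<670)]; print(len(q),cv2.minEnclosingCircle(q[:,:2].astype(np.float32)),np.percentile(q,[1,50,99],0).round(1))
E
```

```text
t: 25.28
ee_pos: [529.9, 258.1, 338.2]
orientation: [-0.068, 3.139, 0.001]
ft_force: [0.8, -0.5, -0.7]
width: 49.2
t: 26.28
ee_pos: [599.4, 0.0, 337.1]
orientation: [0.061, -3.141, -0.0]
ft_force: [0.4, -0.9, -0.2]
width: 49.6
t 26.27 grasp [599.4   0.  174.1] w 49.6 F [ 0.4 -0.9 -0.2] yaw 2.21 zax [-0.  0. -1.]
tool delta mm [  0.3 -11.   90.7]
10196 ((598.2220458984375, -12.515694618225098), 51.95960998535156) [[548.9 -61.2  54.7]
 [586.9 -17.1  56.3]
 [631.6  36.2  57.9]]
```

View pics/wrist10.png

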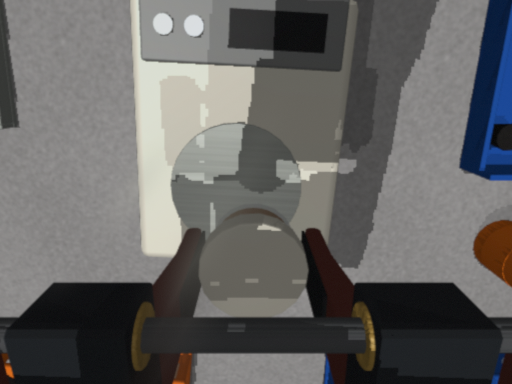

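The held pot is at (255, 260), above the pan, which shows at (236, 185). The circle fit puts the pan centre at (598.2, -12.5), and its radius of 51.96 mm matches.

```bash
python3 -m handwheel '[{"gripper":1,"tx":0.001,"ty":-0.012,"tz":0,"rx":0,"ry":0,"rz":0},{"gripper":1,"tx":0,"ty":0,"tz":0.02,"rx":0,"ry":0,"rz":0},{"gripper":1,"tx":0,"ty":0,"tz":0.025,"rx":0,"ry":0,"rz":0},{"gripper":1,"tx":0,"ty":0,"tz":0.02,"rx":0,"ry":0,"rz":0},{"gripper":1,"tx":0,"ty":0,"tz":0.013,"rx":0,"ry":0,"rz":0},{"gripper":1,"tx":0,"ty":0,"tz":0.006,"rx":0,"ry":0,"rz":0},{"gripper":1,"tx":0,"ty":0,"tz":0,"rx":0,"ry":0,"rz":0},{"gripper":1,"tx":0,"ty":0,"tz":0,"rx":0,"ry":0,"rz":0}]'; python3 go.py 598.4 -12.3 83.4
```

```text
t: 27.32
ee_pos: [599.2, -10.7, 253.9]
orientation: [-0.064, 3.14, -0.0]
ft_force: [-0.1, 0.1, -0.6]
width: 49.2
t 27.32 grasp [599.4 -10.7  90.9] w 49.2 F [-0.1  0.1 -0.6] yaw 2.35 zax [ 0.001 -0.    -1.   ]
tool delta mm [ 1.1 -1.6  7.5]
```

```bash
python3 -m handwheel '[{"gripper":1,"tx":0.001,"ty":-0.0015,"tz":0.003,"rx":0,"ry":0,"rz":0},{"gripper":1,"tx":0,"ty":0,"tz":0.002,"rx":0,"ry":0,"rz":0},{"gripper":1,"tx":0,"ty":0,"tz":0.001,"rx":0,"ry":0,"rz":0},{"gripper":1,"tx":0,"ty":0,"tz":0.001,"rx":0,"ry":0,"rz":0},{"gripper":1,"tx":0,"ty":0,"tz":0,"rx":0,"ry":0,"rz":0},{"gripper":1,"tx":0,"ty":0,"tz":0,"rx":0,"ry":0,"rz":0}]'; python3 go.py 598.4 -12.3 83.4
```

```text
t: 28.08
ee_pos: [598.0, -12.2, 246.4]
orientation: [-0.065, 3.141, -0.0]
ft_force: [-1.3, -0.2, 1.4]
width: 49.1
t 28.07 grasp [598.  -12.2  83.4] w 49.1 F [-1.3 -0.2  1.4] yaw 2.36 zax [ 0. -0. -1.]
tool delta mm [-0.4 -0.1 -0. ]
```

```bash
python3 -m handwheel '[{"gripper":0.35,"tx":0,"ty":0,"tz":0,"rx":0,"ry":0,"rz":0},{"gripper":0,"tx":0,"ty":0,"tz":0,"rx":0,"ry":0,"rz":0},{"gripper":0,"tx":0,"ty":0,"tz":0,"rx":0,"ry":0,"rz":0},{"gripper":0,"tx":0,"ty":0,"tz":0,"rx":0,"ry":0,"rz":0},{"gripper":0,"tx":0,"ty":0,"tz":-0.02,"rx":0,"ry":0,"rz":0},{"gripper":0,"tx":0,"ty":0,"tz":-0.04,"rx":0,"ry":0,"rz":0},{"gripper":0,"tx":0.01,"ty":-0.02,"tz":-0.03,"rx":0,"ry":0,"rz":0},{"gripper":0,"tx":0,"ty":0,"tz":0,"rx":0,"ry":0,"rz":0}]'; python3 wr.py wrist11;python3 go.py 495.7 -262.7 190
python3 - <<'E'
from h import *
p=dict(np.load("wrist11.npz")); w=cloud(p,p["M"]); x,y,z=[w[...,i] for i in range(3)]
q=w[(z>85)&(z<96)&(abs(y)<60)&(x>550)&(x<650)]; print(len(q),cv2.minEnclosingCircle(q[:,:2].astype(np.float32)),np.percentile(q,[1,50,99],0).round(1))
E
```

```text
t: 29.08
ee_pos: [589.3, -33.4, 340.0]
orientation: [-0.063, 3.135, -0.001]
ft_force: [0.1, -0.2, -0.1]
width: 87.4
t 29.12 grasp [589.6 -32.9 175.3] w 87.9 F [ 0.1  0.  -0.9] yaw 2.29 zax [ 0.003 -0.    -1.   ]
tool delta mm [ 103.  -225.9  -15. ]
3563 ((597.7996826171875, -10.789769172668457), 25.21295928955078) [[573.9 -34.2  86.4]
 [596.2 -11.2  90.2]
 [620.6  11.9  91.7]]
```

View pics/wrist11.png

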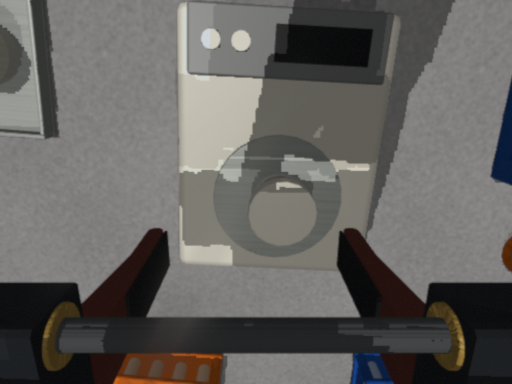

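The pot stands on the pan within 2 mm of the centre, lid top at z 90 as it should be. Fetching the round bottle now.

```bash
python3 -m handwheel '[{"gripper":0,"tx":0.02,"ty":-0.045,"tz":0,"rx":0,"ry":0,"rz":0},{"gripper":0,"tx":0.02,"ty":-0.045,"tz":0,"rx":0,"ry":0,"rz":0},{"gripper":0,"tx":0.02,"ty":-0.045,"tz":0,"rx":0,"ry":0,"rz":0},{"gripper":0,"tx":0.02,"ty":-0.045,"tz":0,"rx":0,"ry":0,"rz":0},{"gripper":0,"tx":0.023,"ty":-0.044,"tz":0,"rx":0,"ry":0,"rz":0},{"gripper":0,"tx":0,"ty":0,"tz":0,"rx":0,"ry":0,"rz":0},{"gripper":0,"tx":0,"ty":0,"tz":0,"rx":0,"ry":0,"rz":0}]'; python3 wr.py wrist12;python3 go.py 495.7 -262.7 53
python3 - <<'E'
from h import *
p=dict(np.load("wrist12.npz")); w=cloud(p,p["M"]); x,y,z=[w[...,i] for i in range(3)]
for c in(-262,-361):
  q=w[(z>92)&(z<103)&(abs(y-c)<35)&(x>460)&(x<540)]; print(len(q),cv2.minEnclosingCircle(q[:,:2].astype(np.float32)))
E
```

```text
t: 30.0
ee_pos: [495.2, -260.1, 335.6]
orientation: [0.064, -3.14, -0.001]
ft_force: [0.2, -0.4, -0.6]
width: 87.6
t 30.05 grasp [ 495.3 -259.6  172.7] w 87.9 F [ 0.1  0.2 -0.3] yaw 2.39 zax [-0.001  0.001 -1.   ]
tool delta mm [ -0.4  -3.3 119.7]
1910 ((493.5389709472656, -261.5021667480469), 16.90032386779785)
2038 ((493.2366027832031, -359.28717041015625), 17.231216430664062)
```

View pics/wrist12.png

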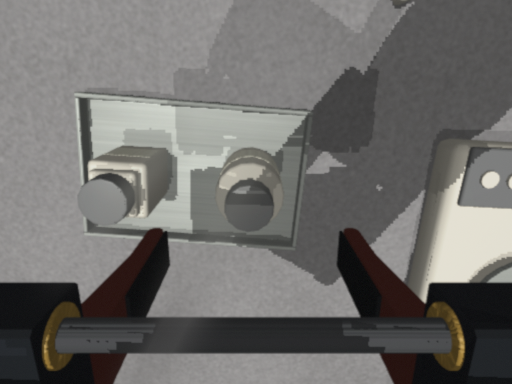

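Both bottles stand upright in the tray, with caps at (248, 205) and (106, 198).

```bash
python3 -m handwheel '[{"gripper":0,"tx":0.001,"ty":-0.0022,"tz":0.03,"rx":0,"ry":0,"rz":0},{"gripper":0,"tx":0,"ty":0,"tz":0.035,"rx":0,"ry":0,"rz":0},{"gripper":0,"tx":0,"ty":0,"tz":0.03,"rx":0,"ry":0,"rz":0},{"gripper":0,"tx":0,"ty":0,"tz":0.02,"rx":0,"ry":0,"rz":0},{"gripper":0,"tx":0,"ty":0,"tz":0.004,"rx":0,"ry":0,"rz":0},{"gripper":0,"tx":0,"ty":0,"tz":0,"rx":0,"ry":0,"rz":0}]'; python3 go.py 494.3 -262.3 53
```

```text
t: 30.8
ee_pos: [494.7, -262.2, 217.5]
orientation: [-0.067, 3.141, 0.0]
ft_force: [-0.2, 0.9, 0.2]
width: 87.8
t 30.8 grasp [ 494.7 -262.1   54.5] w 87.8 F [-0.2  0.9  0.2] yaw 2.43 zax [ 0.  0. -1.]
tool delta mm [ 0.4 -0.1  1.5]
```

```bash
python3 -m handwheel '[{"gripper":1,"tx":0,"ty":0,"tz":0,"rx":0,"ry":0,"rz":0},{"gripper":1,"tx":0,"ty":0,"tz":0,"rx":0,"ry":0,"rz":0},{"gripper":1,"tx":0,"ty":0,"tz":0,"rx":0,"ry":0,"rz":0},{"gripper":1,"tx":0,"ty":0,"tz":0,"rx":0,"ry":0,"rz":0},{"gripper":1,"tx":0,"ty":0,"tz":0,"rx":0,"ry":0,"rz":0},{"gripper":1,"tx":0,"ty":0,"tz":0,"rx":0,"ry":0,"rz":0}]'; python3 go.py 453.2 261.8 190
```

```text
t: 31.55
ee_pos: [494.2, -262.9, 217.6]
orientation: [-0.064, 3.141, -0.0]
ft_force: [-1.2, -0.1, 5.2]
width: 51.4
t 31.55 grasp [ 494.3 -263.    54.6] w 51.4 F [-1.2 -0.1  5.2] yaw 2.35 zax [ 0. -0. -1.]
tool delta mm [  19.5  526.  -135.5]
```

```bash
python3 -m handwheel '[{"gripper":1,"tx":0,"ty":0,"tz":-0.008,"rx":0,"ry":0,"rz":0},{"gripper":1,"tx":0,"ty":0,"tz":-0.02,"rx":0,"ry":0,"rz":0},{"gripper":1,"tx":0,"ty":0,"tz":-0.03,"rx":0,"ry":0,"rz":0},{"gripper":1,"tx":0,"ty":0,"tz":-0.03,"rx":0,"ry":0,"rz":0},{"gripper":1,"tx":0,"ty":0,"tz":-0.03,"rx":0,"ry":0,"rz":0},{"gripper":1,"tx":0,"ty":0.01,"tz":-0.02,"rx":0,"ry":0,"rz":0},{"gripper":1,"tx":0.001,"ty":0.025,"tz":0,"rx":0,"ry":0,"rz":0},{"gripper":1,"tx":0.002,"ty":0.04,"tz":0,"rx":0,"ry":0,"rz":0}]'; python3 -m handwheel '[{"gripper":1,"tx":0.002,"ty":0.045,"tz":0,"rx":0,"ry":0,"rz":0},{"gripper":1,"tx":0.002,"ty":0.045,"tz":0,"rx":0,"ry":0,"rz":0},{"gripper":1,"tx":0.002,"ty":0.045,"tz":0,"rx":0,"ry":0,"rz":0},{"gripper":1,"tx":0.002,"ty":0.045,"tz":0,"rx":0,"ry":0,"rz":0},{"gripper":1,"tx":0.002,"ty":0.045,"tz":0,"rx":0,"ry":0,"rz":0},{"gripper":1,"tx":0.002,"ty":0.045,"tz":0,"rx":0,"ry":0,"rz":0},{"gripper":1,"tx":0.002,"ty":0.045,"tz":0,"rx":0,"ry":0,"rz":0},{"gripper":1,"tx":0.002,"ty":0.045,"tz":0,"rx":0,"ry":0,"rz":0}]'; python3 -m handwheel '[{"gripper":1,"tx":0.001,"ty":0.04,"tz":0,"rx":0,"ry":0,"rz":0},{"gripper":1,"tx":0,"ty":0.025,"tz":0,"rx":0,"ry":0,"rz":0},{"gripper":1,"tx":0,"ty":0.015,"tz":0,"rx":0,"ry":0,"rz":0},{"gripper":1,"tx":0,"ty":0,"tz":0,"rx":0,"ry":0,"rz":0},{"gripper":1,"tx":0,"ty":0,"tz":0,"rx":0,"ry":0,"rz":0}]';python3 go.py 453.2 261.8 58.6
```

```text
t: 32.55
ee_pos: [487.8, -187.3, 355.5]
orientation: [-0.062, 3.141, -0.0]
ft_force: [0.6, 0.3, -1.3]
width: 51.3
t: 33.55
ee_pos: [456.4, 172.7, 355.2]
orientation: [0.065, -3.14, 0.0]
ft_force: [0.7, -0.4, -1.7]
width: 51.2
t: 34.17
ee_pos: [452.9, 250.2, 355.1]
orientation: [0.064, -3.14, 0.001]
ft_force: [0.7, -0.6, -2.1]
width: 51.5
t 34.17 grasp [452.8 250.1 192.1] w 51.5 F [ 0.7 -0.6 -2.1] yaw 2.33 zax [-0.001 -0.001 -1.   ]
tool delta mm [ -1.   11.8 133.5]
```

```bash
python3 -m handwheel '[{"gripper":1,"tx":-0.001,"ty":0.0118,"tz":0.01,"rx":0,"ry":0,"rz":0},{"gripper":1,"tx":0,"ty":0,"tz":0.03,"rx":0,"ry":0,"rz":0},{"gripper":1,"tx":0,"ty":0,"tz":0.03,"rx":0,"ry":0,"rz":0},{"gripper":1,"tx":0,"ty":0,"tz":0.03,"rx":0,"ry":0,"rz":0},{"gripper":1,"tx":0,"ty":0,"tz":0.018,"rx":0,"ry":0,"rz":0},{"gripper":1,"tx":0,"ty":0,"tz":0.007,"rx":0,"ry":0,"rz":0},{"gripper":1,"tx":0,"ty":0,"tz":0,"rx":0,"ry":0,"rz":0},{"gripper":1,"tx":0,"ty":0,"tz":0,"rx":0,"ry":0,"rz":0}]'; python3 go.py 453.2 261.8 58.6
```

```text
t: 35.17
ee_pos: [454.0, 262.9, 231.1]
orientation: [-0.064, 3.14, 0.001]
ft_force: [-0.6, 0.2, -1.7]
width: 51.4
t 35.17 grasp [454.2 263.1  68.1] w 51.4 F [-0.6  0.2 -1.7] yaw 2.35 zax [ 0.001  0.001 -1.   ]
tool delta mm [ 1.1 -1.2  9.5]
```

```bash
python3 -m handwheel '[{"gripper":1,"tx":0.001,"ty":-0.0012,"tz":0.004,"rx":0,"ry":0,"rz":0},{"gripper":1,"tx":0,"ty":0,"tz":0.003,"rx":0,"ry":0,"rz":0},{"gripper":1,"tx":0,"ty":0,"tz":0.001,"rx":0,"ry":0,"rz":0},{"gripper":1,"tx":0,"ty":0,"tz":0.001,"rx":0,"ry":0,"rz":0},{"gripper":1,"tx":0,"ty":0,"tz":0,"rx":0,"ry":0,"rz":0},{"gripper":1,"tx":0,"ty":0,"tz":0,"rx":0,"ry":0,"rz":0}]'; python3 go.py 453.2 261.8 58.6
```

```text
t: 35.92
ee_pos: [452.6, 261.5, 221.5]
orientation: [-0.064, 3.141, 0.0]
ft_force: [-1.9, -1.2, 4.9]
width: 51.5
t 35.92 grasp [452.6 261.5  58.5] w 51.5 F [-1.9 -1.2  4.9] yaw 2.35 zax [ 0.  0. -1.]
tool delta mm [-0.6  0.3 -0.1]
```

Touchdown at the expected height. I release, lift, look, then fetch the square bottle.

```bash
python3 -m handwheel '[{"gripper":0.3,"tx":0,"ty":0,"tz":0,"rx":0,"ry":0,"rz":0},{"gripper":0,"tx":0,"ty":0,"tz":0,"rx":0,"ry":0,"rz":0},{"gripper":0,"tx":0,"ty":0,"tz":0,"rx":0,"ry":0,"rz":0},{"gripper":0,"tx":0,"ty":0,"tz":0,"rx":0,"ry":0,"rz":0},{"gripper":0,"tx":0,"ty":0,"tz":-0.02,"rx":0,"ry":0,"rz":0},{"gripper":0,"tx":0,"ty":0,"tz":-0.04,"rx":0,"ry":0,"rz":0},{"gripper":0,"tx":0,"ty":0,"tz":-0.05,"rx":0,"ry":0,"rz":0},{"gripper":0,"tx":0,"ty":0,"tz":-0.025,"rx":0,"ry":0,"rz":0}]'; python3 -m handwheel '[{"gripper":0,"tx":0,"ty":0,"tz":0,"rx":0,"ry":0,"rz":0},{"gripper":0,"tx":0,"ty":0,"tz":0,"rx":0,"ry":0,"rz":0}]'; python3 wr.py wrist13; python3 go.py 493.3 -360 190
python3 - <<'E'
from h import *
p=dict(np.load("wrist13.npz")); w=cloud(p,p["M"]); x,y,z=[w[...,i] for i in range(3)]
q=w[(z>98)&(z<108)&(abs(y-262)<35)&(x>425)&(x<485)]; print(len(q),cv2.minEnclosingCircle(q[:,:2].astype(np.float32)))
E
```

```text
t: 36.92
ee_pos: [453.0, 261.7, 358.8]
orientation: [-0.065, 3.138, 0.002]
ft_force: [0.7, 0.3, 0.1]
width: 87.7
t: 37.17
ee_pos: [452.2, 261.3, 355.3]
orientation: [0.065, -3.14, 0.001]
ft_force: [-0.7, 0.1, 0.3]
width: 88.0
t 37.23 grasp [451.8 261.1 191.9] w 87.7 F [-0.6 -0.2 -0.4] yaw 2.35 zax [-0.002 -0.001 -1.   ]
tool delta mm [ -16.  -622.2    2.5]
1657 ((451.8523864746094, 262.64508056640625), 17.002153396606445)
```

View pics/wrist13.png

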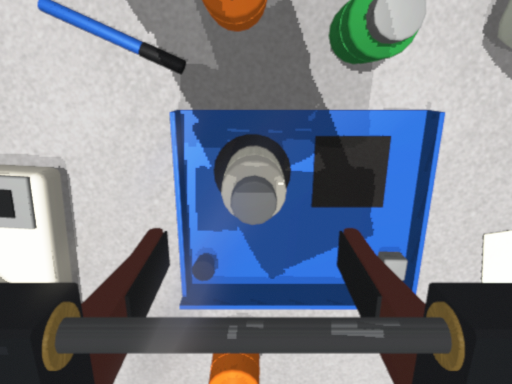

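The round bottle is centred on its mat to within about 1 mm, at (252, 180) in the picture. Back to the tray.

```bash
python3 -m handwheel '[{"gripper":0,"tx":-0.001,"ty":-0.04,"tz":0,"rx":0,"ry":0,"rz":0},{"gripper":0,"tx":-0.001,"ty":-0.05,"tz":0,"rx":0,"ry":0,"rz":0},{"gripper":0,"tx":-0.001,"ty":-0.05,"tz":0,"rx":0,"ry":0,"rz":0},{"gripper":0,"tx":-0.001,"ty":-0.05,"tz":0,"rx":0,"ry":0,"rz":0},{"gripper":0,"tx":-0.001,"ty":-0.05,"tz":0,"rx":0,"ry":0,"rz":0},{"gripper":0,"tx":-0.001,"ty":-0.05,"tz":0,"rx":0,"ry":0,"rz":0},{"gripper":0,"tx":-0.001,"ty":-0.05,"tz":0,"rx":0,"ry":0,"rz":0},{"gripper":0,"tx":-0.002,"ty":-0.05,"tz":0,"rx":0,"ry":0,"rz":0}]'; python3 -m handwheel '[{"gripper":0,"tx":-0.001,"ty":-0.05,"tz":0,"rx":0,"ry":0,"rz":0},{"gripper":0,"tx":-0.002,"ty":-0.05,"tz":0,"rx":0,"ry":0,"rz":0},{"gripper":0,"tx":-0.002,"ty":-0.05,"tz":0,"rx":0,"ry":0,"rz":0},{"gripper":0,"tx":-0.002,"ty":-0.05,"tz":0,"rx":0,"ry":0,"rz":0},{"gripper":0,"tx":0,"ty":-0.032,"tz":0,"rx":0,"ry":0,"rz":0},{"gripper":0,"tx":0,"ty":0,"tz":0,"rx":0,"ry":0,"rz":0},{"gripper":0,"tx":0,"ty":0,"tz":0,"rx":0,"ry":0,"rz":0}]'; python3 go.py 493.3 -360 55
```

```text
t: 38.22
ee_pos: [477.1, -129.4, 354.8]
orientation: [0.064, -3.138, -0.001]
ft_force: [-0.2, 1.2, -0.0]
width: 88.0
t: 39.1
ee_pos: [493.7, -358.5, 354.8]
orientation: [0.064, -3.139, -0.003]
ft_force: [-0.2, -0.6, 0.3]
width: 88.2
t 39.1 grasp [ 493.4 -358.2  191.8] w 88.2 F [-0.2 -0.6  0.3] yaw 2.35 zax [-0.002  0.002 -1.   ]
tool delta mm [ -0.2  -2.1 136.8]
```

```bash
python3 -m handwheel '[{"gripper":0,"tx":0,"ty":-0.002,"tz":0.03,"rx":0,"ry":0,"rz":0},{"gripper":0,"tx":0,"ty":0,"tz":0.04,"rx":0,"ry":0,"rz":0},{"gripper":0,"tx":0,"ty":0,"tz":0.035,"rx":0,"ry":0,"rz":0},{"gripper":0,"tx":0,"ty":0,"tz":0.02,"rx":0,"ry":0,"rz":0},{"gripper":0,"tx":0,"ty":0,"tz":0.01,"rx":0,"ry":0,"rz":0},{"gripper":0,"tx":0,"ty":0,"tz":0,"rx":0,"ry":0,"rz":0},{"gripper":0,"tx":0,"ty":0,"tz":0,"rx":0,"ry":0,"rz":0}]'; python3 go.py 493.3 -360 55; python3 wr.py wrist14
```

```text
t: 39.98
ee_pos: [494.7, -361.6, 222.4]
orientation: [-0.065, 3.139, -0.002]
ft_force: [0.7, -0.0, 0.8]
width: 88.1
t 39.98 grasp [ 494.9 -361.8   59.4] w 88.1 F [ 0.7 -0.   0.8] yaw 2.36 zax [ 0.001 -0.001 -1.   ]
tool delta mm [1.6 1.9 4.4]
```

View pics/wrist14.png

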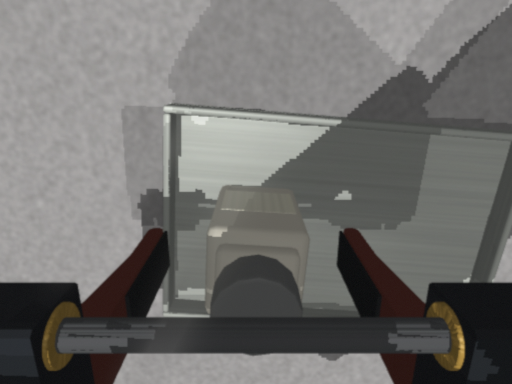

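The square bottle at (257, 270) is centred between the jaws. Closing.

```bash
python3 -m handwheel '[{"gripper":0,"tx":0.001,"ty":0.001,"tz":0.003,"rx":0,"ry":0,"rz":0},{"gripper":1,"tx":0,"ty":0,"tz":0,"rx":0,"ry":0,"rz":0},{"gripper":1,"tx":0,"ty":0,"tz":0,"rx":0,"ry":0,"rz":0},{"gripper":1,"tx":0,"ty":0,"tz":0,"rx":0,"ry":0,"rz":0},{"gripper":1,"tx":0,"ty":0,"tz":0,"rx":0,"ry":0,"rz":0},{"gripper":1,"tx":0,"ty":0,"tz":0,"rx":0,"ry":0,"rz":0},{"gripper":1,"tx":0,"ty":0,"tz":0,"rx":0,"ry":0,"rz":0}]'; python3 go.py 448.8 357.6 190
```

```text
t: 40.9
ee_pos: [493.2, -360.4, 218.3]
orientation: [-0.065, 3.141, -0.0]
ft_force: [-0.4, -0.4, -0.1]
width: 44.7
t 40.9 grasp [ 493.2 -360.5   55.3] w 44.7 F [-0.4 -0.4 -0.1] yaw 2.36 zax [ 0. -0. -1.]
tool delta mm [  14.9  719.3 -134.8]
```

```bash
python3 -m handwheel '[{"gripper":1,"tx":0,"ty":0,"tz":-0.008,"rx":0,"ry":0,"rz":0},{"gripper":1,"tx":0,"ty":0,"tz":-0.02,"rx":0,"ry":0,"rz":0},{"gripper":1,"tx":0,"ty":0,"tz":-0.03,"rx":0,"ry":0,"rz":0},{"gripper":1,"tx":0,"ty":0,"tz":-0.03,"rx":0,"ry":0,"rz":0},{"gripper":1,"tx":0,"ty":0,"tz":-0.03,"rx":0,"ry":0,"rz":0},{"gripper":1,"tx":0,"ty":0.01,"tz":-0.03,"rx":0,"ry":0,"rz":0},{"gripper":1,"tx":0.001,"ty":0.025,"tz":-0.005,"rx":0,"ry":0,"rz":0},{"gripper":1,"tx":0.001,"ty":0.04,"tz":0,"rx":0,"ry":0,"rz":0}]'; python3 -m handwheel '[{"gripper":1,"tx":0.001,"ty":0.045,"tz":0,"rx":0,"ry":0,"rz":0},{"gripper":1,"tx":0.001,"ty":0.045,"tz":0,"rx":0,"ry":0,"rz":0},{"gripper":1,"tx":0.001,"ty":0.045,"tz":0,"rx":0,"ry":0,"rz":0},{"gripper":1,"tx":0.001,"ty":0.045,"tz":0,"rx":0,"ry":0,"rz":0},{"gripper":1,"tx":0.001,"ty":0.045,"tz":0,"rx":0,"ry":0,"rz":0},{"gripper":1,"tx":0.001,"ty":0.045,"tz":0,"rx":0,"ry":0,"rz":0},{"gripper":1,"tx":0.001,"ty":0.045,"tz":0,"rx":0,"ry":0,"rz":0},{"gripper":1,"tx":0.001,"ty":0.045,"tz":0,"rx":0,"ry":0,"rz":0}]'; python3 -m handwheel '[{"gripper":1,"tx":0.001,"ty":0.045,"tz":0,"rx":0,"ry":0,"rz":0},{"gripper":1,"tx":0.001,"ty":0.045,"tz":0,"rx":0,"ry":0,"rz":0},{"gripper":1,"tx":0.001,"ty":0.045,"tz":0,"rx":0,"ry":0,"rz":0},{"gripper":1,"tx":0.001,"ty":0.045,"tz":0,"rx":0,"ry":0,"rz":0},{"gripper":1,"tx":0.001,"ty":0.045,"tz":0,"rx":0,"ry":0,"rz":0},{"gripper":1,"tx":0,"ty":0.03,"tz":0,"rx":0,"ry":0,"rz":0},{"gripper":1,"tx":0,"ty":0.015,"tz":0,"rx":0,"ry":0,"rz":0},{"gripper":1,"tx":0,"ty":0,"tz":0,"rx":0,"ry":0,"rz":0}]'; python3 go.py 448.8 357.6 59.3
```

```text
t: 41.9
ee_pos: [487.6, -284.3, 371.8]
orientation: [-0.063, 3.14, -0.001]
ft_force: [-0.1, 0.1, -1.9]
width: 44.7
t: 42.9
ee_pos: [463.6, 75.9, 370.8]
orientation: [0.065, -3.14, 0.0]
ft_force: [0.3, 0.3, -2.0]
width: 44.6
t: 43.9
ee_pos: [448.4, 343.7, 370.8]
orientation: [0.067, -3.14, 0.001]
ft_force: [0.3, 0.0, -1.5]
width: 44.6
t 43.9 grasp [448.3 343.6 207.8] w 44.6 F [ 0.3  0.  -1.5] yaw 2.44 zax [-0.001 -0.001 -1.   ]
tool delta mm [ -1.3  14.  148.5]
```

```bash
python3 -m handwheel '[{"gripper":1,"tx":-0.001,"ty":0.0135,"tz":0,"rx":0,"ry":0,"rz":0},{"gripper":1,"tx":0,"ty":0,"tz":0.02,"rx":0,"ry":0,"rz":0},{"gripper":1,"tx":0,"ty":0,"tz":0.035,"rx":0,"ry":0,"rz":0},{"gripper":1,"tx":0,"ty":0,"tz":0.035,"rx":0,"ry":0,"rz":0},{"gripper":1,"tx":0,"ty":0,"tz":0.03,"rx":0,"ry":0,"rz":0},{"gripper":1,"tx":0,"ty":0,"tz":0.015,"rx":0,"ry":0,"rz":0},{"gripper":1,"tx":0,"ty":0,"tz":0.004,"rx":0,"ry":0,"rz":0},{"gripper":1,"tx":0,"ty":0,"tz":0,"rx":0,"ry":0,"rz":0}]'; python3 -m handwheel '[{"gripper":1,"tx":0,"ty":0,"tz":0,"rx":0,"ry":0,"rz":0}]'; python3 go.py 448.8 357.6 59.3
```

```text
t: 44.9
ee_pos: [450.1, 357.1, 232.9]
orientation: [-0.064, 3.14, 0.001]
ft_force: [0.3, -0.0, -2.1]
width: 44.7
t: 45.02
ee_pos: [450.1, 357.2, 233.4]
orientation: [-0.064, 3.139, 0.002]
ft_force: [-0.8, -0.2, -1.2]
width: 45.0
t 45.02 grasp [450.4 357.4  70.4] w 45.0 F [-0.8 -0.2 -1.2] yaw 2.35 zax [ 0.002  0.001 -1.   ]
tool delta mm [ 1.6  0.3 11.1]
```

```bash
python3 -m handwheel '[{"gripper":1,"tx":0.001,"ty":0,"tz":0.005,"rx":0,"ry":0,"rz":0},{"gripper":1,"tx":0,"ty":0,"tz":0.003,"rx":0,"ry":0,"rz":0},{"gripper":1,"tx":0,"ty":0,"tz":0.001,"rx":0,"ry":0,"rz":0},{"gripper":1,"tx":0,"ty":0,"tz":0.001,"rx":0,"ry":0,"rz":0},{"gripper":1,"tx":0,"ty":0,"tz":0,"rx":0,"ry":0,"rz":0},{"gripper":1,"tx":0,"ty":0,"tz":0,"rx":0,"ry":0,"rz":0}]'; python3 go.py 448.8 357.6 59.3
```

```text
t: 45.78
ee_pos: [448.7, 356.9, 222.3]
orientation: [-0.064, 3.141, 0.0]
ft_force: [0.3, 0.2, -1.0]
width: 44.7
t 45.77 grasp [448.8 356.9  59.3] w 44.7 F [ 0.3  0.2 -1. ] yaw 2.35 zax [ 0.  0. -1.]
tool delta mm [-0.1  0.7 -0. ]
```

```bash
python3 -m handwheel '[{"gripper":1,"tx":0,"ty":0,"tz":0.0005,"rx":0,"ry":0,"rz":0},{"gripper":1,"tx":0,"ty":0,"tz":0.0005,"rx":0,"ry":0,"rz":0},{"gripper":1,"tx":0,"ty":0,"tz":0,"rx":0,"ry":0,"rz":0},{"gripper":1,"tx":0,"ty":0,"tz":0,"rx":0,"ry":0,"rz":0}]'; python3 go.py 448.8 357.6 59.3
```

```text
t: 46.28
ee_pos: [448.7, 356.9, 222.2]
orientation: [-0.065, 3.141, 0.0]
ft_force: [-2.8, -2.6, 8.2]
width: 44.6
t 46.27 grasp [448.8 356.9  59.2] w 44.6 F [-2.8 -2.6  8.2] yaw 2.35 zax [ 0.  0. -1.]
tool delta mm [-0.1  0.7 -0.1]
```

Touchdown. Release and lift, then check everything.

```bash
python3 -m handwheel '[{"gripper":0.3,"tx":0,"ty":0,"tz":0,"rx":0,"ry":0,"rz":0},{"gripper":0,"tx":0,"ty":0,"tz":0,"rx":0,"ry":0,"rz":0},{"gripper":0,"tx":0,"ty":0,"tz":0,"rx":0,"ry":0,"rz":0},{"gripper":0,"tx":0,"ty":0,"tz":0,"rx":0,"ry":0,"rz":0},{"gripper":0,"tx":0,"ty":0,"tz":-0.02,"rx":0,"ry":0,"rz":0},{"gripper":0,"tx":0,"ty":0,"tz":-0.04,"rx":0,"ry":0,"rz":0},{"gripper":0,"tx":0,"ty":0,"tz":-0.05,"rx":0,"ry":0,"rz":0},{"gripper":0,"tx":0,"ty":0,"tz":-0.05,"rx":0,"ry":0,"rz":0}]'; python3 -m handwheel '[{"gripper":0,"tx":0.02,"ty":-0.03,"tz":-0.02,"rx":0,"ry":0,"rz":0},{"gripper":0,"tx":0,"ty":0,"tz":0,"rx":0,"ry":0,"rz":0},{"gripper":0,"tx":0,"ty":0,"tz":0,"rx":0,"ry":0,"rz":0},{"gripper":0,"tx":0,"ty":0,"tz":0,"rx":0,"ry":0,"rz":0}]'; python3 wr.py wrist15
python3 - <<'E'
from h import *
from workcell import viewer
def c(w,cx,cy,z0,z1,R=33):
    x,y,z=[w[...,i] for i in range(3)]
    q=w[(z>z0)&(z<z1)&(np.hypot(x-cx,y-cy)<R)]
    return (len(q),cv2.minEnclosingCircle(q[:,:2].astype(np.float32)),np.median(q[:,2]).round(1)) if len(q)>5 else None
p=dict(np.load("wrist15.npz")); w=cloud(p,p["M"])
s=viewer.get_image("scene"); cv2.imwrite("pics/scene15.png",s["image"][:,:,::-1]); ws=cloud(s)
for n,a in(("wrist",w),("scene",ws)):
    for m,v in dict(round=(452.7,262,98,108),square=(448.8,357.5,98,108),pot=(598,-12,84,96),stop=(553.5,215.5,22,33,20),cuv=(548,411,20,32,20)).items(): print(n,m,c(a,*v))
E
```

```text
t: 47.28
ee_pos: [448.5, 356.7, 384.1]
orientation: [-0.065, 3.14, 0.001]
ft_force: [0.4, -0.2, 0.3]
width: 87.5
t: 47.78
ee_pos: [430.1, 326.5, 400.8]
orientation: [0.065, -3.14, 0.001]
ft_force: [-0.4, -0.4, -0.2]
width: 88.2
wrist round (1168, ((451.9977722167969, 262.8456726074219), 16.929901123046875), np.float64(103.2))
wrist square (1156, ((448.26617431640625, 357.9439392089844), 16.868324279785156), np.float64(103.2))
wrist pot None
wrist stop None
wrist cuv (479, ((544.3409423828125, 413.7764587402344), 19.416133880615234), np.float64(26.0))
scene round (160, ((451.59747314453125, 262.474609375), 17.527687072753906), np.float64(102.5))
scene square (194, ((449.37689208984375, 358.4398193359375), 17.591426849365234), np.float64(102.3))
scene pot (252, ((599.7633056640625, -10.108772277832031), 27.962451934814453), np.float64(89.3))
scene stop (97, ((553.723388671875, 212.12173461914062), 16.71268653869629), np.float64(27.1))
scene cuv (162, ((543.7908935546875, 413.7956848144531), 18.739439010620117), np.float64(25.6))
```

View pics/wrist15.png

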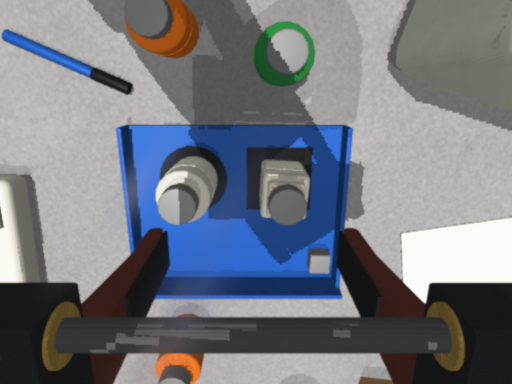

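View pics/scene15.png

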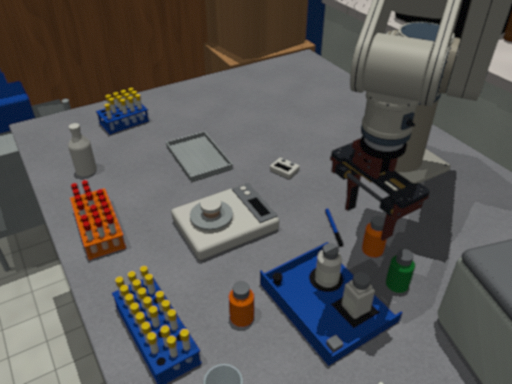

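The wrist view shows both bottles centred on their own mats, at (188, 190) and (286, 190). The scene view shows the pot on the pan at (210, 210), both bystanders in their corners and the arm clear.

```bash
python3 -c "
from workcell import ctrl
print(ctrl.get_obs()['qvel'].round(3)); print(ctrl.close_job())"
```

```text
[-0.     0.     0.001  0.    -0.001 -0.   ]
the job is handed in; nothing more can be done
None
```

I stood both bottles in the tray, put the pot on the balance pan, then returned each bottle to its own mat, and handed the job in at about 48 s of the 122 s allowed. No verdict was reported.

**Last checks:**
- **Bottles:** the wrist and scene cameras put the round and square bottles about 1 mm from their mat centres. Both are upright, with cap tops at z ≈ 103 mm.
- **Pot:** the wrist camera, just after release, had it about 2 mm from the pan centre. The scene camera at the end put it about 3 mm off. Its lid top is at z ≈ 90 mm.
- **Stopper and cuvette box:** both are still in their corners in the final pictures. I checked them only roughly: the stopper was out of the last wrist view, and the final fits to both were loose. They came out 3–7 mm from the first measurements; the box reading is probably skewed by the wall beside it.
- **Arm:** it is clear of everything and at rest.

My first move call was refused because the rows lacked fields; nothing moved.

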